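Set up the drying corner of the craft table

ROBOT

A 6-joint arm with a two-finger parallel gripper is mounted at the origin on the work surface. World frame = base frame: x ahead of the robot, y to its left, z up, the work surface at z = 0. Lengths are in m, angles in rad, forces in N, time in s.
With the tool pointing down it reaches from about 0.425 to 0.95 m from the base axis. Payload 3.5 kg.
Tool frame: the origin (TCP) lies at the very end of the fingers, on their centre line; the grasp point (between the pads) lies 19 mm behind it; z points along the fingers, y is the line along which they close (so a half turn about z gives the same grasp; the last joint's range is limited). The gripper opens to 85 mm and grips with 20 to 120 N. Pads are 22 mm wide; open, the fingers measure 114 mm over their backs; the gripper's body (76 mm by 85 mm) begins 54 mm behind the grasp point. The pads swing forward as they close: fully open they stand 13 mm farther back than shut.
Start: joints at [-1.408, 0.286, 1.577, -0, 1.279, -0.15], TCP at [0.208, -0.642, 0.197] pointing down, gripper open.
Joint ranges: [-2.77, 2.77], [-0.9, 2.22], [0.21, 2.48], [-1.53, 4.67], [0.24, 2.81], [-2.84, 2.84]. Speed limits (rad/s): [2.79, 2.79, 3.14, 3.14, 3.14, 3.14].

INTERFACE

Orientations are given as a unit quaternion [x, y, z, w].
In Python, from plant import ctrl gives the robot as it stands.
- The arm moves only by the tool carry_out, never from a script. Its argument "deltas" is one flat list of numbers, 6 for each row, row after row: the shift along the tool's x, y, z in m, then the turn, a rotation vector about the tool's x, y, z in rad. A call has 1 to 5 rows; each row is the pose to reach, as a shift and turn from the pose commanded when the call began, along the tool's axes at that moment; what a row does not reach only later rows make up. A row lasts 1/8 s, in which the tool goes at most 62.5 mm and 10.7 degrees, less where a joint would pass 70% of its speed; a pose out of reach is approached as far as the arm can. A call with a gripper value outside its range is refused whole. "grip" is the opening in per cent of the stroke, from 0 (shut) to 100 (fully open), set as the call begins (left out, the last holds). The fingers move at their own pace and stop on an object; "grip_force" is the grip in N (left out, the last holds). Time passes only in rows, so rows that repeat a pose let the fingers close. It gives the time, the measured TCP pose, the force, the opening and the grip force at its end, in the units of the state.
- ctrl.get_state(): the state, without advancing time (a new reading comes with each control period).
- ctrl.read_camera(name): name is "scene" or "top"; returns (picture, depth): 400x640x3 uint8, red, green, blue; 400x640 float32, m along the optical axis (not along the pixel's ray), 0 where there is no reading.
- ctrl.camera_model(name): a dict with "intrinsics" (3x3 intrinsics, pixels), "extrinsics" (4x4, takes a point from world to camera coordinates). Camera axes: x right, y down, z forward; pixel columns grow to the right and rows downward; lengths in m; the calibration is good to about 2 mm. A picture is of the moment at which its call begins. camera_model takes no time and is no camera call.
- ctrl.sign_off(): hands the job in; it is judged then, once.
Trained networks look in the newest picture that a camera, given by its name, has taken for a name from the list of things; names that differ only in an ending like _2 or _b are one class to them, and where a whole thing is asked for, a point or a joint stands for the part that bears it (a point fixed in the world has none). Each returns a list of dicts, best first, with "score" (0 to 1); they miss things now and then, are a little off and sometimes report something else, mostly with a low value. They report only what shows in the picture. A call takes as long as a camera call. They do not tell look-alikes from the thing itself.
- ctrl.find_in(camera, query): "uv" ([column, row] in pixels, amid what is visible of it).
The state is a dict: "time": time; "qpos": joint angles; "dq": joint speeds; "joint_efforts": joint torques, N m; "eef_pos": TCP position; "tcp_rot": TCP orientation; "contact_force": force on the tool from outside, world axes, zero at the start; "wrist_torque": the same for the moment, N m; "opening": opening from 0.0 (shut) to 1.0 (fully open); "finger_force": force on a finger pad.
Only numpy, scipy, OpenCV 4.12 (cv2) and the standard library are available. Lean on these libraries where they do the work, as an engineer would, in place of code of your own. Each camera call takes 0.05 s, during which the arm holds its last target. There are 200 camera calls.

TASK

First turn the wobbling wooden stand where it sits, without lifting it off its board, until it straddles the raised slat and all four feet rest on the board with no rocking. Then lay every clay tile flat and side by side on the stand's plate, none hanging over its edge, and tip every plaster casting away from you over the raised near edge of the turning board, so that it lies flat on that board on the face that was its far face. Last of all fold the draught screen up until it stands upright, and leave the glue bottle, jar, bowl and brush where they are.

Things in the scene. Friction and masses are not known exactly. Their poses are not given: they have to be found in the camera images.
- stand: Loose wooden stand: square plate 150 x 150 x 12 mm, four rubber feet (16 mm across, 22 tall) 55 mm in x and y from its middle, pale square post 26 x 26 x 40 mm tall in the middle of the plate to turn it by. Origin: middle, level with the feet's undersides (plate top 34 mm, post top 74 mm above); x, y along the plate's sides. At the start it rocks on two opposite feet on the slat.
- stand_board: Fixed plywood board 190 x 190 x 12 mm; origin: centre of its underside, on the table. A raised slat runs along its x axis through the middle: 190 mm long, 70 mm wide, top 6 mm above the board. The stand is steady when centred with its sides parallel to the slat, two feet on each side; its origin is then 12 mm above the board's. The draught screen is hinged on its +y side.
- screen (a joint): Angle (rad) of the draught screen, a white panel 150 mm wide (along the hinge), 130 mm from hinge to free edge, 8 mm thick: 0 = lying flat outward (along +y of stand_board), 1.57 = upright, more = leaning over the stand, stop at 2.3. The hinge is stiff: it stays where it is left; 3 to 8 N at the free edge moves it.
- screen_hinge (a point): Middle of the screen's hinge line, fixed to stand_board 105 mm to its +y side and 16 mm above the table; the hinge line runs along stand_board's x.
- screen_edge (a point): Middle of the screen's free edge, mid-thickness, 130 mm from the hinge line.
- turn_board: Fixed wooden turning board, 180 mm (x) by 260 mm (y), 10 mm thick, lying on the table; origin at the centre of its underside. Its near edge (90 mm to -x of the origin, along its y axis) is a 10 mm step that stops the foot of a casting pushed against it.
- tile1: Loose terracotta tile 46 x 46 x 16 mm with a white dot on both faces, 60 g; may be absent (None). Origin at the centre of its underside as built, x and y along its sides; it may lie either side up.
- tile2: Loose terracotta tile 46 x 46 x 16 mm with a white dot on both faces, 60 g; may be absent (None). Origin at the centre of its underside as built, x and y along its sides; it may lie either side up.
- tile3: Loose terracotta tile 46 x 46 x 16 mm with a white dot on both faces, 60 g; may be absent (None). Origin at the centre of its underside as built, x and y along its sides; it may lie either side up.
- tile4: Loose terracotta tile 46 x 46 x 16 mm with a white dot on both faces, 60 g; may be absent (None). Origin at the centre of its underside as built, x and y along its sides; it may lie either side up.
- casting1: Loose plaster casting 54 mm deep (x), 60 wide (y), 88 tall, 0.25 to 0.5 kg, grey damp underside, dark disc on top; may be absent (None). Stands before the near edge of turn_board. Origin: centre of its underside; x points roughly to turn_board (the +x face must end below), z up. Tips when its foot is against the board's edge and it is pushed high; falls by itself past 40 deg.
- casting1_mid (a point): Middle of that casting, 44 mm above its underside; 44 mm above the table when standing, 37 mm when lying tipped on the turning board (10 + 27).
- casting2: Loose plaster casting 54 mm deep (x), 60 wide (y), 88 tall, 0.25 to 0.5 kg, grey damp underside, dark disc on top; may be absent (None). Stands before the near edge of turn_board. Origin: centre of its underside; x points roughly to turn_board (the +x face must end below), z up. Tips when its foot is against the board's edge and it is pushed high; falls by itself past 40 deg.
- casting2_mid (a point): Middle of that casting, 44 mm above its underside; 44 mm above the table when standing, 37 mm when lying tipped on the turning board (10 + 27).
- glue: Loose white glue bottle, 48 mm across, 100 mm tall; a bystander to leave alone. Origin at the centre of its underside.
- jar: Loose glass jar with metal cap, 66 mm across, 80 mm tall; a bystander to leave alone. Origin at the centre of its underside.
- bowl: Loose metal bowl, 100 mm across, 45 mm tall; a bystander to leave alone. Origin at the centre of its underside.
- brush: Loose paint brush with a wooden handle, lying on the table; a bystander to leave alone. Origin at the centre of its underside.
Things that resemble listed ones, but are neither listed nor needed, are in the scene too. Leave any turquoise look-alike of the tile2 alone.

How it is judged:
By the outcome, as a careful person would: the job done as asked, in the order asked, and still so for the second after the job is handed in, with the robot touching nothing.
Of tile1, tile2, tile3, tile4 only 3 to 4 are there at a start; the rules pass over those that are not, and their reading is None.
Of casting1, casting2 only 1 to 2 are there at a start; the rules pass over those that are not, and their reading is None.
At some moment in a run one of casting1, casting2 may be knocked a few centimetres aside while the robot is not near it.
Once in a run the grip may slacken for a moment while it holds something.
It also fails if it takes over 210 s, if anything falls off the work surface, if the arm or the gripper's body presses on something with over 40 N, if the wrist force passes 120 N, or if a joint passes its speed limit or range.

## Working session

There is one attempt and no reset: what is moved stays moved. The work goes in short steps, Python scripts to look and compute and a tool call to move; the robot and the scene stay as the last step left them, time stands still between calls to the robot, and variables do not carry over. Pictures are saved under pics/ and viewed, at most 14 in all, crops included, and the job is handed in when it is done.

Besides the shell and the picture viewer there is one more tool, called after ">>>" as a command line: name --argument value ..., lists and objects as JSON in quotes. carry_out: Moves the arm, as the interface text tells. Its arguments: {"type":"object","properties":{"deltas":{"type":"array"},"grip":{"type":"number"},"grip_force":{"type":"number"}},"required":["deltas"]}

```bash
mkdir -p pics; ls
cat > h.py <<'E'
import numpy as np, cv2
from plant import ctrl
from scipy.spatial.transform import Rotation as R
def snap(cam,name=None):
    p,d=ctrl.read_camera(cam)
    if name: cv2.imwrite(f'pics/{name}.png',cv2.cvtColor(p,cv2.COLOR_RGB2BGR))
    return p,d
def cloud(cam,d):
    m=ctrl.camera_model(cam);K=np.array(m['intrinsics']);E=np.linalg.inv(np.array(m['extrinsics']))
    v,u=np.mgrid[:d.shape[0],:d.shape[1]]
    P=np.stack([(u-K[0,2])/K[0,0]*d,(v-K[1,2])/K[1,1]*d,d,np.ones_like(d)],-1)
    W=(P@E.T)[...,:3]; W[d<=0]=np.nan
    return W
def proj(cam,p):
    m=ctrl.camera_model(cam);K=np.array(m['intrinsics']);E=np.array(m['extrinsics'])
    q=K@(E@np.r_[p,1])[:3]; return q[:2]/q[2]
def delta(pos,yaw=None,quat=None):
    "delta in tool frame from current measured pose to TCP pos"
    s=ctrl.get_state();r=R.from_quat(s['tcp_rot'])
    t=r.inv().apply(np.array(pos)-s['eef_pos'])
    out=list(t)
    if quat is not None: out+=list((r.inv()*R.from_quat(quat)).as_rotvec())
    return np.round(out,4)
E
python3 - <<'E'
from h import *
for c in('scene','top'):
    p,d=snap(c,c+'0');m=ctrl.camera_model(c);print(c,np.round(m['intrinsics'],1).tolist(),np.round(m['extrinsics'],3).tolist())
    W=cloud(c,d)
    for q in ['stand','stand_board','screen','screen_edge','turn_board','tile1','casting1','glue','jar','bowl','brush']:
        for f in ctrl.find_in(c,q):
            u,v=map(int,f['uv']);print(c,q,round(f['score'],2),u,v,np.round(W[min(v,399),min(u,639)],3))
s=ctrl.get_state();print({k:np.round(v,3).tolist() for k,v in s.items()})
E
```

```text
pics
scene [[405.1, 0.0, 320.6], [0.0, 405.1, 193.9], [0.0, 0.0, 1.0]] [[-0.109, 0.994, 0.009, 0.076], [0.528, 0.065, -0.846, -0.208], [-0.842, -0.088, -0.532, 1.752], [0.0, 0.0, 0.0, 1.0]]
scene stand 0.61 337 222 [0.63  0.041 0.053]
scene stand_board 0.91 374 230 [0.621 0.151 0.027]
scene screen 0.9 391 218 [0.607 0.197 0.064]
scene screen_edge 0.82 390 217 [0.602 0.195 0.065]
scene screen_edge 0.61 293 254 [ 0.799 -0.061  0.064]
scene turn_board 0.69 222 230 [nan nan nan]
scene tile1 0.63 371 201 [0.451 0.142 0.019]
scene tile1 0.58 386 182 [0.304 0.196 0.01 ]
scene tile1 0.5 402 188 [0.356 0.249 0.02 ]
scene tile1 0.48 342 196 [0.431 0.044 0.018]
scene casting1 0.85 258 196 [ 0.527 -0.221  0.059]
scene glue 0.7 291 255 [ 0.798 -0.067  0.06 ]
scene jar 0.74 457 237 [0.67  0.377 0.061]
scene bowl 0.65 460 209 [0.451 0.433 0.011]
scene brush 0.83 218 170 [ 0.306 -0.431  0.018]
scene brush 0.68 386 220 [0.602 0.184 0.053]
top [[380.6, 0.0, 318.3], [0.0, 380.6, 203.9], [0.0, 0.0, 1.0]] [[0.013, -1.0, -0.011, -0.026], [-0.992, -0.012, -0.126, 0.544], [0.126, 0.013, -0.992, 0.989], [0.0
[... 669 characters left out ...]
.66 170 167 [0.631 0.368 0.081]
top jar 0.54 425 172 [ 0.64  -0.313  0.011]
top bowl 0.85 151 227 [0.478 0.443 0.002]
top bowl 0.62 393 218 [ 0.503 -0.209  0.089]
top bowl 0.42 238 179 [0.604 0.193 0.064]
top brush 0.93 478 289 [ 0.325 -0.442  0.022]
top brush 0.69 237 179 [nan nan nan]
top brush 0.3 255 241 [0.443 0.151 0.015]
{'time': 1.2, 'qpos': [-1.408, 0.286, 1.577, -0.0, 1.279, -0.15], 'dq': [-0.001, -0.001, -0.0, -0.001, -0.002, 0.0], 'joint_efforts': [-0.001, -40.597, -29.294, -0.0, 0.001, 0.0], 'eef_pos': [0.208, -0.642, 0.197], 'tcp_rot': [0.988, 0.156, -0.0, 0.0], 'contact_force': [-0.25, -0.452, -0.27], 'wrist_torque': [0.031, 0.017, -0.025], 'finger_force': 0.0, 'opening': 1.0}
```

View pics/top0.png

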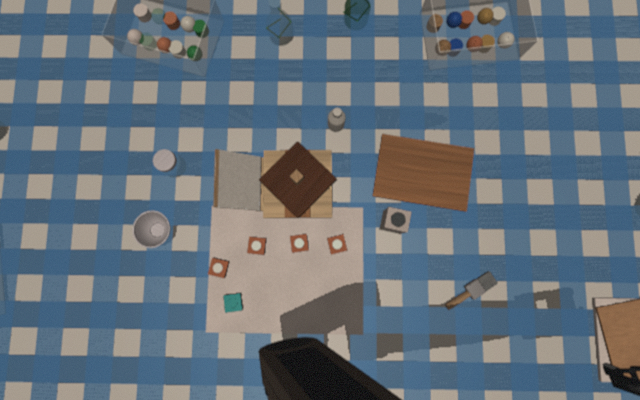

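View pics/scene0.png

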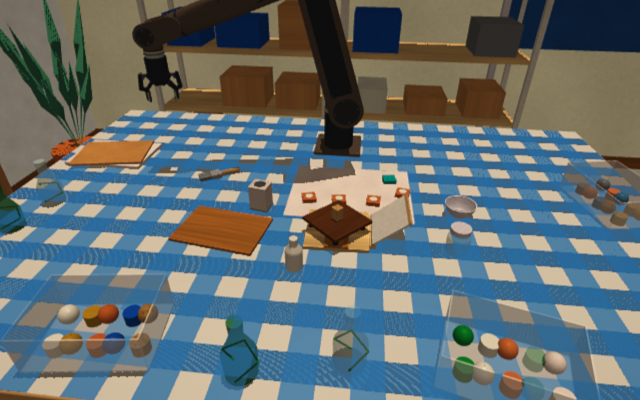

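The top view shows four terracotta tiles at (220,268), (257,245), (299,242) and (337,244), with the turquoise look-alike at (233,302). There is one casting at (397,219). The stand is turned about 45° at (298,179), with the screen half-lying to its left at (237,180). Next I measure poses.

```bash
cat >> h.py <<'E'
def rect(W,mask,minpts=15):
    m=mask&np.isfinite(W[...,0]); n,l,st,_=cv2.connectedComponentsWithStats(m.astype(np.uint8),connectivity=8)
    out=[]
    for i in range(1,n):
        if st[i,4]<minpts: continue
        P=W[l==i]; (c,s,a)=cv2.minAreaRect((P[:,:2]*1000).astype(np.float32))
        out.append((np.round(c,1).tolist(),np.round(s,1).tolist(),round(a,1),round(float(np.median(P[:,2])*1000),1),len(P)))
    return out
E
python3 - <<'E'
from h import *
p,d=snap('top');W=cloud('top',d);x,y,z=W[...,0],W[...,1],W[...,2]
hsv=cv2.cvtColor(p,cv2.COLOR_RGB2HSV);H,S,V=[hsv[...,i].astype(int) for i in range(3)]
terr=((H<15)|(H>170))&(S>110)&(V>60)
reg=(x>.3)&(x<.5)&(y>-.12)&(y<.3)&(z<.03)
white=cv2.morphologyEx((terr&reg).astype(np.uint8),cv2.MORPH_CLOSE,np.ones((11,11)))>0
print('tiles');[print(r) for r in rect(W,white&reg)]
print('stand+');[print(r) for r in rect(W,(z>.036)&(z<.062)&(x>.5)&(x<.75)&(y>-.09)&(y<.12))]
print('post');[print(r) for r in rect(W,(z>.075)&(x>.5)&(x<.75)&(y>-.09)&(y<.12))]
print('board');[print(r) for r in rect(W,(z>.007)&(x>.45)&(x<.75)&(y>-.09)&(y<.12))]
print('turn');[print(r) for r in rect(W,(z>.006)&(z<.016)&(x>.45)&(x<.78)&(y>-.5)&(y<-.1)&(S>80)&(H<25),100)]
print('cast');[print(r) for r in rect(W,(z>.08)&(x>.4)&(x<.6)&(y>-.4)&(y<-.1))]
m=(x>.5)&(x<.72)&(y>.12)&(y<.3)&(z>.014)&(S<60)
print('screen');
for xx in (.55,.6,.65):
    k=m&(abs(x-xx)<.004); print(sorted({(round(float(a),3),round(float(b),3)) for a,b in zip(y[k],z[k])})[::3])
# edges of board row for yaw
for v,u in((210,262),(150,262)): print(W[v,u])
print('floor z',np.nanmedian(z[(x>.3)&(x<.5)&(y>-.1)&(y<.3)]))
E
```

```text
tiles
([440.5, 31.8], [42.6, 43.3], 8.9, 16.4, 255)
([438.5, -70.1], [43.0, 42.1], 14.5, 16.1, 252)
([432.0, 147.7], [44.8, 43.0], 84.5, 16.1, 261)
([371.4, 248.3], [44.0, 44.3], 76.4, 16.2, 272)
stand+
([611.1, 37.2], [151.0, 149.3], 46.0, 52.0, 2893)
post
([609.8, 36.9], [25.8, 26.4], 47.8, 91.7, 115)
board
([609.3, 27.1], [185.5, 205.4], 89.8, 51.0, 4407)
([458.0, 33.7], [16.4, 46.2], 1.4, 15.8, 89)
([458.1, -66.7], [13.7, 46.0], 0.7, 15.7, 76)
turn
([640.8, -308.7], [258.2, 178.2], 81.1, 10.4, 5767)
cast
([502.3, -220.9], [60.8, 54.5], 78.2, 88.3, 515)
screen
[(0.14, 0.018), (0.143, 0.02), (0.145, 0.023), (0.147, 0.028), (0.15, 0.025), (0.153, 0.027), (0.155, 0.03), (0.157, 0.032), (0.16, 0.032), (0.162, 0.037), (0.166, 0.041), (0.169, 0.041), (0.173, 0.046), (0.175, 0.051), (0.178, 0.049), (0.18, 0.053), (0.183, 0.053), (0.185, 0.055), (0.187, 0.057), (0.19, 0.057), (0.192, 0.06), (0.194, 0.063), (0.198, 0.066), (0.201, 0.067), (0.203, 0.071), (0.206, 0.076), (0.208, 0.078), (0.211, 0.078), (0.214, 0.079), (0.215, 0.082), (0.218, 0.082), (0.22, 0.084), (0.222, 0.087), (0.225, 0.
[... 672 characters left out ...]
[(0.144, 0.016), (0.146, 0.021), (0.148, 0.028), (0.151, 0.023), (0.153, 0.027), (0.156, 0.029), (0.158, 0.032), (0.163, 0.034), (0.165, 0.038), (0.168, 0.037), (0.169, 0.044), (0.172, 0.042), (0.174, 0.047), (0.177, 0.046), (0.179, 0.052), (0.182, 0.051), (0.184, 0.054), (0.186, 0.057), (0.189, 0.056), (0.191, 0.059), (0.193, 0.061), (0.197, 0.065), (0.2, 0.066), (0.204, 0.07), (0.207, 0.071), (0.208, 0.076), (0.211, 0.074), (0.214, 0.074), (0.217, 0.081), (0.22, 0.081), (0.221, 0.087), (0.224, 0.087), (0.226, 0.09), (0.23, 0.091), (0.232, 0.093), (0.234, 0.095), (0.236, 0.098), (0.246, 0.1)]
[0.52888392 0.1364622  0.00565699]
[0.69994012 0.14250701 0.00192286]
floor z 0.0015986423099016989
```

```bash
python3 -c "
import cv2
i=cv2.imread('pics/top0.png')[110:340,190:490]
cv2.imwrite('pics/crop0.png',cv2.resize(i,None,fx=2.6,fy=2.6,interpolation=cv2.INTER_CUBIC))"
```

```text
(no output)
```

View pics/crop0.png

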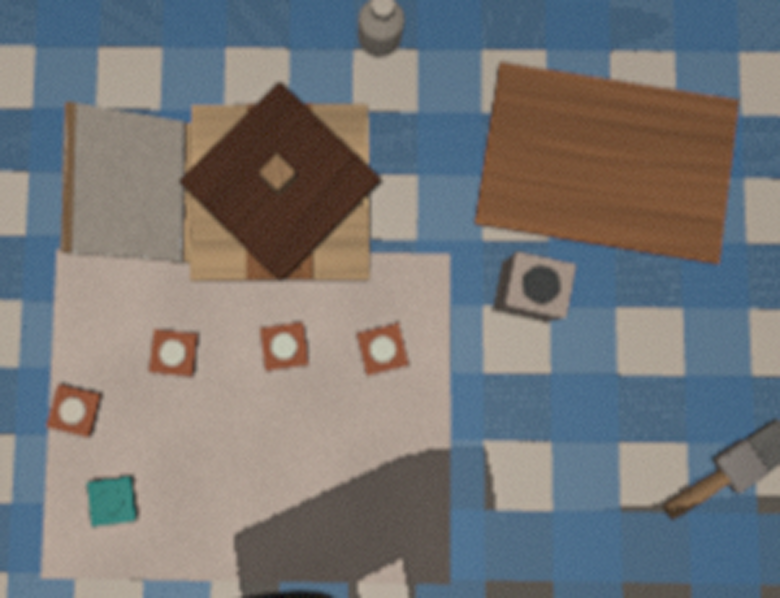

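The crop shows the slat running along world x, the light post at (277,172) and the dark-disc casting at (540,285), with a gap to the turn board. Next I fit the board pose and set up a move planner.

```bash
cat >> h.py <<'E'
def tool(yaw): return R.from_euler('z',yaw,degrees=True)*R.from_rotvec([np.pi,0,0])
def plan(*wps,start=None):
    """wps: list of calls; each call a list of (x,y,z mm,yaw deg). prints rows relative to start of call"""
    s=ctrl.get_state();p0=np.array(s['eef_pos'])*1000;r0=R.from_quat(s['tcp_rot'])
    if start is not None: p0=np.array(start[:3],float);r0=tool(start[3])
    for call in wps:
        for w in call:
            r=w[4] if len(w)>4 else tool(w[3])
            t=r0.inv().apply(np.array(w[:3])-p0)/1000; v=(r0.inv()*r).as_rotvec()
            n=max(np.linalg.norm(t)/.0625,np.linalg.norm(v)/.1867)
            print(np.round(t,4).tolist(),np.round(v,3).tolist(),'rows %.1f'%n)
        p0=np.array(call[-1][:3],float);r0=r;print('--')
E
python3 - <<'E'
from h import *
p,d=snap('top');W=cloud('top',d);x,y,z=W[...,0]*1000,W[...,1]*1000,W[...,2]*1000
m=(z>8)&(z<21)&(x>480)&(x<730)&(y>-90)&(y<136)
print(rect(W,m&(z<60),8))
# right edge & near edge fits: per row extreme y; per column extreme x
mm=m|((z>30)&(z<60)&(x>480)&(x<730)&(y>-90)&(y<136))
pts=[]
for v in range(145,225):
    k=np.where(m[v])[0]
    if len(k): pts.append((x[v,k[-1]],y[v,k[-1]]))
pts=np.array(pts);q=pts[pts[:,1]<-40];print('right edge',len(q),np.polyfit(q[:,0]-610,q[:,1],1))
pts=[]
for u in range(255,340):
    k=np.where(m[:,u]&(x[:,u]<540))[0]
    if len(k): pts.append((x[k[-1],u],y[k[-1],u]))
q=np.array(pts);q=q[q[:,0]<np.median(q[:,0])+4];print('near edge',len(q),np.polyfit(q[:,1]-35,q[:,0],1))
pts=[]
for u in range(255,340):
    k=np.where(m[:,u]&(x[:,u]>660))[0]
    if len(k): pts.append((x[k[0],u],y[k[0],u]))
q=np.array(pts);q=q[q[:,0]>np.median(q[:,0])-4];print('far edge',len(q),np.polyfit(q[:,1]-35,q[:,0],1))
pts=[]
for v in range(145,225):
    k=np.where(m[v]&(y[v]>90))[0]
    if len(k): pts.append((x[v,k[0]],y[v,k[0]]))
print('left',np.round(pts[::6]).tolist())
st=(z>40)&(z<64)&(abs(x-610)<90)&(abs(y-37)<90)
A=np.c_[x[st]-610,y[st]-37,np.ones(st.sum())];print('plate tilt',np.linalg.lstsq(A,z[st],rcond=None)[0])
H=(610,37)
plan([(610,37,200,46)],[(610,37,62,46)])
E
```

```text
[([682.5, 117.7], [45.6, 90.5], 45.7, 12.2, 273), ([685.8, -35.4], [92.3, 47.8], 47.0, 12.2, 284), ([532.5, 110.6], [129.5, 63.9], 45.9, 12.3, 565), ([554.9, -11.4], [85.4, 87.2], 2.4, 12.6, 515)]
right edge 56 [ 1.53681427e-02 -5.35821713e+01]
near edge 66 [-2.90882552e-02  5.12032873e+02]
far edge 49 [-2.21749987e-02  6.99077160e+02]
left [[697.0, 135.0], [680.0, 135.0], [664.0, 135.0], [646.0, 133.0], [598.0, 135.0], [581.0, 134.0], [564.0, 134.0], [547.0, 135.0], [531.0, 136.0], [514.0, 132.0]]
plate tilt [4.93725283e-04 3.87113220e-04 5.19400387e+01]
[0.5918, -0.5225, -0.0035] [0.0, -0.0, -0.49] rows 12.6
--
[0.0, -0.0, 0.138] [0.0, 0.0, 0.0] rows 2.2
--
```

>>> carry_out --deltas '[0.592, -0.522, -0.003, 0, 0, -0.49, 0.592, -0.522, -0.003, 0, 0, -0.49, 0.592, -0.522, -0.003, 0, 0, -0.49, 0.592, -0.522, -0.003, 0, 0, -0.49, 0.592, -0.522, -0.003, 0, 0, -0.49]' --grip 100

```text
time: 1.92
eef_pos: [0.3679, -0.3717, 0.198]
tcp_rot: [0.921, 0.39, 0.0, 0.0]
contact_force: [0.4, -0.1, -0.0]
opening: 1.003
finger_force: 0.0
```

```bash
python3 -c "
from h import *
s=ctrl.get_state();print(s['time'],s['eef_pos'],s['tcp_rot'],s['contact_force'])
plan([(610.5,37,200,46)])"
```

```text
1.925 [ 0.36794212 -0.37173128  0.19801957] [9.20610175e-01 3.90482623e-01 2.07078906e-04 4.28695552e-04] [ 0.38669203 -0.06347624 -0.03415052]
[0.4625, -0.1097, -0.0021] [0.001, -0.0, -0.001] rows 7.6
--
```

>>> carry_out --deltas '[0.462, -0.11, -0.002, 0, 0, 0, 0.462, -0.11, -0.002, 0, 0, 0, 0.462, -0.11, -0.002, 0, 0, 0, 0.462, -0.11, -0.002, 0, 0, 0, 0.462, -0.11, -0.002, 0, 0, 0]'

```text
time: 2.55
eef_pos: [0.5272, -0.1027, 0.1995]
tcp_rot: [0.921, 0.391, 0.0, 0.001]
contact_force: [-0.4, -0.8, -0.6]
opening: 1.0
finger_force: 0.0
```

```bash
python3 -c "
from h import *
plan([(610.5,37,200,46)])"
```

```text
[0.1583, -0.0371, -0.0005] [0.001, -0.0, -0.0] rows 2.6
--
```

>>> carry_out --deltas '[0.158, -0.037, 0, 0, 0, 0, 0.158, -0.037, 0, 0, 0, 0, 0.158, -0.037, 0, 0, 0, 0, 0.158, -0.037, 0.05, 0, 0, 0, 0.158, -0.037, 0.09, 0, 0, 0]'

```text
time: 3.18
eef_pos: [0.6095, 0.0358, 0.1079]
tcp_rot: [0.92, 0.391, 0.0, 0.0]
contact_force: [-0.6, 0.2, -0.1]
opening: 0.994
finger_force: 0.0
```

```bash
python3 -c "
from h import *
plan([(610.5,37,62,46)])
snap('scene','s1')
p,d=snap('top');W=cloud('top',d);x,y,z=W[...,0],W[...,1],W[...,2]
print(rect(W,(z>.08)&(x>.4)&(x<.6)&(y>-.4)&(y<-.1)))"
```

```text
[0.0016, -0.0002, 0.0459] [0.0, -0.0, 0.002] rows 0.7
--
[([502.2, -221.0], [59.9, 54.2], 78.0, 88.2, 513)]
```

View pics/s1.png

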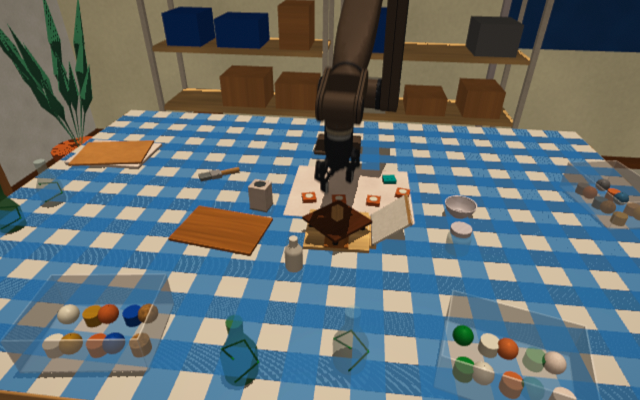

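The gripper at (340,170) straddles the post at (337,205), and the casting at (260,195) has not moved. I'll descend and grip.

>>> carry_out --deltas '[0.001, 0, 0.03, 0, 0, 0, 0.001, 0, 0.045, 0, 0, 0, 0.001, 0, 0.045, 0, 0, 0]'

```text
time: 3.65
eef_pos: [0.6098, 0.0354, 0.0639]
tcp_rot: [0.921, 0.391, -0.001, -0.0]
contact_force: [0.1, -1.0, 0.2]
opening: 0.999
finger_force: 0.0
```

>>> carry_out --deltas '[0, 0, 0, 0, 0, 0, 0, 0, 0, 0, 0, 0, 0, 0, 0, 0, 0, 0, 0, 0, 0, 0, 0, 0, 0, 0, 0, 0, 0, 0]' --grip 0 --grip_force 50

```text
time: 4.28
eef_pos: [0.6101, 0.0356, 0.0641]
tcp_rot: [0.921, 0.391, 0.0, 0.0]
contact_force: [-0.3, 0.5, -0.5]
opening: 0.002
finger_force: 0.0
```

```bash
python3 -c "
from h import *
plan([(609.5,38,62,57),(608.5,38.5,62,68),(607,39.5,62,80),(606,40.4,59,86),(605.5,40.4,55,91.2)])"
```

```text
[0.0013, -0.0021, 0.0021] [0.0, -0.0, -0.192] rows 1.0
[0.001, -0.0032, 0.0021] [0.0, -0.0, -0.384] rows 2.1
[0.0006, -0.005, 0.0021] [0.0, -0.0, -0.593] rows 3.2
[0.0006, -0.0063, 0.0051] [0.0, -0.0, -0.698] rows 3.7
[0.0003, -0.0067, 0.0091] [0.0, -0.0, -0.789] rows 4.2
--
```

```bash
python3 -c "
from h import *
print(proj('scene',[.6095,.036,.108]),proj('scene',[.61,.037,.092]),proj('top',[.61,.037,.092]))
p,d=snap('scene','s2');snap('top','t2')
a=cv2.imread('pics/s2.png')[120:270,240:440];b=cv2.imread('pics/t2.png')[120:270,200:400]
cv2.imwrite('pics/c2.png',np.hstack([cv2.resize(i,(400,300),interpolation=2) for i in(a,b)]))
print(ctrl.get_state()['opening'])"
```

```text
[336.5169235  202.46977479] [336.68279215 207.14941027] [296.4443433  175.26255201]
0.0007673479945728413
```

View pics/c2.png

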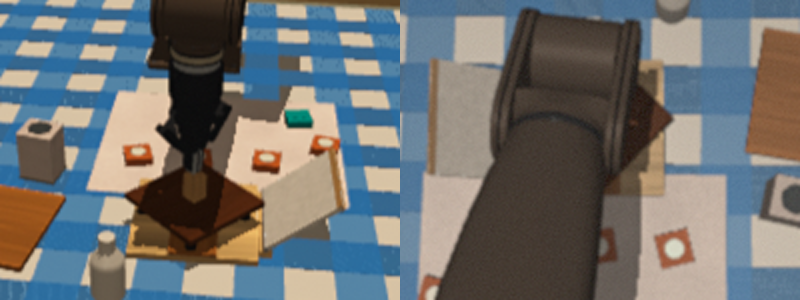

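```bash
python3 -c "
from h import *
p,d=snap('scene');W=cloud('scene',d)
for v in range(176,226,3): print(v,[(u,np.round(W[v,u]*1000).tolist(),p[v,u].tolist()) for u in (334,338,342)])
s=ctrl.get_state();print(s['qpos'],s['eef_pos'])
p,d=snap('top');W=cloud('top',d)
print([np.round(W[v,u]*1000).tolist() for v,u in((130,285),(150,285),(170,285),(180,330))])
"
```

```text
176 [(334, [630.0, 28.0, 208.0], [14, 15, 15]), (338, [629.0, 39.0, 208.0], [13, 12, 13]), (342, [613.0, 49.0, 199.0], [11, 11, 12])]
179 [(334, [630.0, 28.0, 198.0], [13, 14, 14]), (338, [629.0, 39.0, 198.0], [15, 13, 14]), (342, [615.0, 49.0, 191.0], [13, 13, 13])]
182 [(334, [633.0, 28.0, 190.0], [13, 14, 14]), (338, [626.0, 39.0, 187.0], [13, 12, 12]), (342, [616.0, 50.0, 182.0], [14, 13, 13])]
185 [(334, [631.0, 29.0, 179.0], [12, 12, 12]), (338, [631.0, 40.0, 180.0], [14, 14, 14]), (342, [616.0, 50.0, 172.0], [13, 14, 14])]
188 [(334, [622.0, 28.0, 164.0], [14, 13, 12]), (338, [630.0, 40.0, 170.0], [12, 14, 14]), (342, [608.0, 50.0, 158.0], [13, 13, 13])]
191 [(334, [614.0, 28.0, 150.0], [13, 13, 14]), (338, [622.0, 40.0, 155.0], [13, 13, 13]), (342, [607.0, 50.0, 147.0], [13, 13, 12])]
194 [(334, [627.0, 29.0, 148.0], [14, 14, 13]), (338, [621.0, 40.0, 144.0], [15, 14, 14]), (342, [417.0, 43.0, 18.0], [58, 32, 19])]
197 [(334, [624.0, 29.0, 135.0], [13, 13, 14]), (338, [619.0, 40.0, 133.0], [54, 50, 45]), (342, [434.0, 44.0, 16.0], [85, 63, 45])]
200 [(334, [621.0, 29.0, 123.0
[... 669 characters left out ...]
27]), (338, [625.0, 42.0, 75.0], [82, 54, 27]), (342, [613.0, 54.0, 67.0], [77, 52, 26])]
218 [(334, [617.0, 31.0, 57.0], [82, 55, 28]), (338, [622.0, 43.0, 62.0], [83, 55, 29]), (342, [609.0, 54.0, 54.0], [67, 43, 22])]
221 [(334, [626.0, 31.0, 53.0], [34, 16, 7]), (338, [624.0, 43.0, 53.0], [45, 27, 13]), (342, [623.0, 55.0, 53.0], [31, 15, 7])]
224 [(334, [643.0, 33.0, 54.0], [32, 15, 6]), (338, [641.0, 44.0, 54.0], [30, 14, 6]), (342, [640.0, 56.0, 55.0], [31, 15, 7])]
[-1.07606811e-01  2.87498847e-01  1.83377196e+00  1.49721513e-05
  1.02039910e+00  6.60408617e-01] [0.61009599 0.03558559 0.06399067]
[[637.0, 39.0, 375.0], [597.0, 37.0, 383.0], [550.0, 31.0, 432.0], [606.0, -50.0, 51.0]]
```

```bash
python3 -c "
from h import *
for z in (.197,.235): print(proj('scene',[.208,-.642,z]))
p,d=snap('scene');W=cloud('scene',d);x,y,z=W[...,0],W[...,1],W[...,2]
m=(p.max(2)<70)&(p.max(2)-p.min(2)<14)&(x>.57)&(x<.68)&(y>-.03)&(y<.1)&(z>.06)
for lo in range(80,240,10):
    k=m&(z*1000>=lo)&(z*1000<lo+10)
    if k.sum(): print(lo,k.sum(),np.round([y[k].min()*1000,y[k].max()*1000,x[k].max()*1000,np.median(x[k])*1000]))
i=cv2.imread('pics/scene0.png')[60:140,110:200];cv2.imwrite('pics/c3.png',cv2.resize(i,None,fx=4,fy=4,interpolation=2))
"
```

```text
[166.03599854 112.56459876]
[164.0510415  102.83299816]
100 11 [ 27.  46. 622. 618.]
110 28 [ 20.  46. 624. 619.]
120 31 [ 23.  48. 624. 617.]
130 17 [ 26.  45. 623. 617.]
140 35 [  9.  64. 637. 621.]
150 73 [  7.  69. 644. 613.]
160 70 [ -1.  74. 648. 619.]
170 76 [  3.  79. 656. 615.]
180 104 [-11.  84. 661. 626.]
190 101 [-12.  81. 662. 635.]
200 91 [  3.  69. 646. 628.]
210 47 [  4.  67. 646. 635.]
220 28 [  6.  62. 647. 638.]
230 82 [  2.  70. 649. 642.]
```

View pics/c3.png

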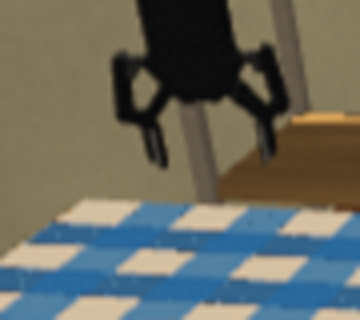

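The fingers closed about 10 mm above the post top, at row 204 in the scene view. The start crop agrees: the tips sit about 30–37 mm higher than the reported z. I'll calibrate by a gentle touch on the post top.

>>> carry_out --deltas '[0, 0, 0.002, 0, 0, 0, 0, 0, 0.004, 0, 0, 0, 0, 0, 0.005, 0, 0, 0, 0, 0, 0.006, 0, 0, 0, 0, 0, 0.006, 0, 0, 0]'

```text
time: 5.15
eef_pos: [0.6101, 0.0356, 0.0579]
tcp_rot: [0.921, 0.391, -0.0, -0.0]
contact_force: [0.1, 0.0, -0.3]
opening: -0.006
finger_force: 0.0
```

>>> carry_out --deltas '[0, 0, 0.001, 0, 0, 0, 0, 0, 0.002, 0, 0, 0, 0, 0, 0.002, 0, 0, 0]'

```text
time: 5.52
eef_pos: [0.6103, 0.0355, 0.0573]
tcp_rot: [0.92, 0.391, -0.0, 0.0]
contact_force: [-2.6, -0.0, 6.1]
opening: -0.001
finger_force: 2.6
```

>>> carry_out --deltas '[0, 0, 0.001, 0, 0, 0, 0, 0, 0.002, 0, 0, 0, 0, 0, 0.002, 0, 0, 0]'

```text
time: 5.9
eef_pos: [0.6103, 0.0354, 0.0572]
tcp_rot: [0.92, 0.391, -0.0, 0.0]
contact_force: [-7.5, -0.0, 12.1]
opening: -0.002
finger_force: 6.5
```

>>> carry_out --deltas '[0, 0, -0.02, 0, 0, 0, 0, 0, -0.035, 0, 0, 0, 0, 0, -0.035, 0, 0, 0, 0, 0, -0.035, 0, 0, 0, 0, 0, -0.035, 0, 0, 0]' --grip 100

```text
time: 6.52
eef_pos: [0.6095, 0.0356, 0.088]
tcp_rot: [0.921, 0.391, -0.001, -0.0]
contact_force: [0.1, -0.2, -0.4]
opening: 1.0
finger_force: 0.0
```

```bash
sed -i "s/p0=np.array(s\['eef_pos'\])\*1000;/p0=np.array(s['eef_pos'])*1000+[0,0,34.7];/" h.py; python3 -c "
from h import *
plan([(610.5,37,62,46)])"
```

```text
[0.0018, -0.0001, 0.0607] [-0.001, 0.001, -0.0] rows 1.0
--
```

>>> carry_out --deltas '[0.0015, 0, 0.03, 0, 0, 0, 0.0015, 0, 0.05, 0, 0, 0, 0.0015, 0, 0.06, 0, 0, 0, 0.0015, 0, 0.06, 0, 0, 0]'

```text
time: 7.02
eef_pos: [0.6104, 0.0367, 0.0279]
tcp_rot: [0.921, 0.391, -0.001, -0.001]
contact_force: [-0.5, 0.8, 0.3]
opening: 0.998
finger_force: 0.0
```

>>> carry_out --deltas '[0, 0, 0, 0, 0, 0, 0, 0, 0, 0, 0, 0, 0, 0, 0, 0, 0, 0, 0, 0, 0, 0, 0, 0, 0, 0, 0, 0, 0, 0]' --grip 0 --grip_force 50

```text
time: 7.65
eef_pos: [0.6109, 0.0372, 0.0297]
tcp_rot: [0.921, 0.391, -0.0, -0.001]
contact_force: [-3.3, 2.7, 5.3]
opening: 0.296
finger_force: 32.8
```

```bash
python3 -c "
from h import *
plan([(609.5,38,62,54),(608.5,38.5,62,62),(607,39.5,62,70)],[(606,40.4,62,78),(605.5,40.4,60,84),(605.5,40.4,57,91.2),(605.5,40.4,56,91.2)])"
```

```text
[-0.0004, -0.0016, 0.0024] [-0.001, -0.0, -0.14] rows 0.7
[-0.0007, -0.0027, 0.0024] [-0.001, -0.0, -0.28] rows 1.5
[-0.0011, -0.0044, 0.0024] [-0.001, -0.0, -0.419] rows 2.2
--
[0.0005, -0.0012, -0.0] [0.0, 0.0, -0.14] rows 0.7
[0.0003, -0.0017, 0.002] [0.0, 0.0, -0.244] rows 1.3
[0.0003, -0.0017, 0.005] [0.0, 0.0, -0.37] rows 2.0
[0.0003, -0.0017, 0.006] [0.0, 0.0, -0.37] rows 2.0
--
```

>>> carry_out --deltas '[0, -0.001, 0, 0, 0, -0.1, 0, -0.0025, 0, 0, 0, -0.2, -0.001, -0.0035, 0, 0, 0, -0.3, -0.001, -0.0045, 0, 0, 0, -0.4]'

```text
time: 8.15
eef_pos: [0.6077, 0.0391, 0.0298]
tcp_rot: [0.824, 0.567, 0.0, 0.0]
contact_force: [-0.3, 1.1, 4.2]
opening: 0.29
finger_force: 50.6
```

>>> carry_out --deltas '[0, -0.001, 0, 0, 0, -0.12, 0, -0.0015, 0.001, 0, 0, -0.24, 0, -0.0015, 0.004, 0, 0, -0.39, 0, -0.0015, 0.004, 0, 0, -0.39]'

```text
time: 8.65
eef_pos: [0.6055, 0.0392, 0.0238]
tcp_rot: [0.7, 0.714, -0.0, 0.0]
contact_force: [0.0, -0.5, -4.3]
opening: 0.293
finger_force: 49.6
```

```bash
python3 -c "
from h import *
s=ctrl.get_state();print(R.from_quat(s['tcp_rot']).as_euler('ZYX',degrees=True))
plan([(605.5,40.4,56,91.2)])"
```

```text
[9.11862719e+01 4.18380871e-02 1.79999708e+02]
[0.0012, 0.0, 0.0025] [0.0, 0.001, -0.0] rows 0.0
--
```

>>> carry_out --deltas '[0.001, 0, 0.001, 0, 0, 0, 0.001, 0, 0.002, 0, 0, 0, 0.001, 0, 0.0025, 0, 0, 0]'

```text
time: 9.02
eef_pos: [0.6057, 0.0399, 0.0235]
tcp_rot: [0.7, 0.715, -0.001, 0.0]
contact_force: [-5.5, -2.5, 5.3]
opening: 0.293
finger_force: 51.0
```

>>> carry_out --deltas '[0, 0, 0, 0, 0, 0, 0, 0, 0, 0, 0, 0, 0, 0, 0, 0, 0, 0, 0, 0, 0, 0, 0, 0]' --grip 100

```text
time: 9.52
eef_pos: [0.6059, 0.0408, 0.0226]
tcp_rot: [0.699, 0.715, 0.0, 0.0]
contact_force: [0.6, -0.2, -0.6]
opening: 1.0
finger_force: 0.0
```

>>> carry_out --deltas '[0, 0, -0.06, 0, 0, 0, 0, 0, -0.12, 0, 0, 0, 0, 0, -0.15, 0, 0, 0, -0.05, 0, -0.15, 0, 0, 0, -0.1, 0, -0.15, 0, 0, 0]'

```text
time: 10.15
eef_pos: [0.6084, -0.0599, 0.1736]
tcp_rot: [0.699, 0.715, 0.001, 0.001]
contact_force: [0.7, -0.6, -0.5]
opening: 0.999
finger_force: 0.0
```

```bash
python3 -c "
from h import *
plan([(438.5,-70.1,120,90)])"
```

```text
[-0.0061, -0.1703, 0.0879] [0.002, 0.0, 0.024] rows 3.1
--
```

>>> carry_out --deltas '[-0.006, -0.17, 0.01, 0, 0, -0.23, -0.006, -0.17, 0.03, 0, 0, -0.23, -0.006, -0.17, 0.05, 0, 0, -0.23, -0.006, -0.17, 0.085, 0, 0, -0.23]' --grip 85

```text
time: 10.65
eef_pos: [0.4354, -0.0686, 0.0864]
tcp_rot: [0.613, 0.79, 0.0, 0.0]
contact_force: [0.3, -0.2, 0.2]
opening: 0.845
finger_force: 0.0
```

```bash
cat >> h.py <<'E'
def scan(p,d):
    W=cloud('top',d);x,y,z=W[...,0],W[...,1],W[...,2]
    print('plate',rect(W,(z>.036)&(z<.062)&(x>.5)&(x<.75)&(y>-.09)&(y<.13),100))
    k=(z>.036)&(z<.058)&(abs(x-.606)<.08)&(abs(y-.04)<.08)
    A=np.c_[x[k]-.606,y[k]-.04,np.ones(k.sum())];print('tilt',np.round(np.linalg.lstsq(A,z[k],rcond=None)[0],4))
    print('post',rect(W,(z>.072)&(z<.1)&(abs(x-.606)<.03)&(abs(y-.04)<.03)))
    print('cast',rect(W,(z>.08)&(z<.1)&(x>.4)&(x<.6)&(y>-.4)&(y<-.1)))
E
python3 -c "
from h import *
p,d=snap('top','t3');scan(p,d);snap('scene')
plan([(438.5,-70.1,4,104.5)])"
```

```text
plate [([606.8, 37.6], [150.3, 148.0], 0.6, 46.1, 2928)]
tilt [ 0.0005 -0.0033  0.046 ]
post [([607.1, 36.3], [26.7, 25.6], 1.1, 85.9, 113)]
cast [([502.4, -221.1], [60.5, 54.6], 78.9, 88.5, 518)]
[-0.0037, 0.0041, 0.1146] [-0.006, -0.005, -0.002] rows 1.8
--
```

View pics/t3.png

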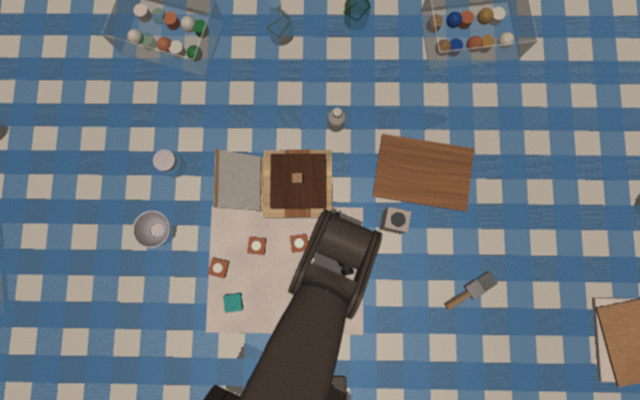

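The stand is square at 46 mm plate height and level (tilt under 0.2°), and the casting is unmoved at (397,219). Next the tiles, first the right-hand one.

>>> carry_out --deltas '[-0.004, 0.004, 0.05, 0, 0, 0, -0.004, 0.004, 0.1, 0, 0, 0, -0.004, 0.004, 0.118, 0, 0, 0, -0.004, 0.004, 0.118, 0, 0, 0]'

```text
time: 11.25
eef_pos: [0.4433, -0.0719, -0.0308]
tcp_rot: [0.613, 0.79, -0.0, -0.001]
contact_force: [-0.5, -0.4, -0.3]
opening: 0.848
finger_force: 0.0
```

>>> carry_out --deltas '[0, 0, 0, 0, 0, 0, 0, 0, 0, 0, 0, 0, 0, 0, 0, 0, 0, 0, 0, 0, 0, 0, 0, 0]' --grip 0 --grip_force 40

```text
time: 11.75
eef_pos: [0.4453, -0.0728, -0.0283]
tcp_rot: [0.613, 0.79, 0.001, 0.002]
contact_force: [1.0, 0.5, 5.9]
opening: 0.526
finger_force: 41.5
```

```bash
python3 -c "
from h import *
s=ctrl.get_state();z=s['eef_pos'][2]*1000+34.7;x,y=s['eef_pos'][:2]*1000;print(z)
plan([(x,y,z+85,104.5),(562.5,-8.5,z+85,91),(562.5,-8.5,z+65,91)],[(562.5,-8.5,z+47.5,91)])"
```

```text
6.381506398604117
[-0.0002, 0.0003, -0.085] [0.004, 0.003, -0.001] rows 1.4
[0.0328, 0.1298, -0.0846] [0.004, 0.002, 0.235] rows 2.5
[0.0329, 0.1298, -0.0646] [0.004, 0.002, 0.235] rows 2.4
--
[-0.0, -0.0, 0.0175] [0.0, 0.0, 0.0] rows 0.3
--
```

>>> carry_out --deltas '[0, 0, -0.05, 0, 0, 0, 0, 0, -0.095, 0, 0, 0, 0.01, 0.06, -0.095, 0, 0, 0.12, 0.033, 0.13, -0.09, 0, 0, 0.235, 0.033, 0.13, -0.09, 0, 0, 0.235]'

```text
time: 12.38
eef_pos: [0.5631, -0.006, 0.0601]
tcp_rot: [0.7, 0.714, 0.001, 0.001]
contact_force: [0.1, -0.7, -1.0]
opening: 0.52
finger_force: 41.5
```

```bash
python3 -c "
from h import *
plan([(562.5,-8.5,53.5,91)])
p,d=snap('scene','s3');cv2.imwrite('pics/c4.png',cv2.resize(cv2.imread('pics/s3.png')[130:270,230:430],None,fx=3.5,fy=3.5,interpolation=2))"
```

```text
[-0.0025, -0.0007, 0.0413] [0.002, 0.0, 0.002] rows 0.7
--
```

View pics/c4.png

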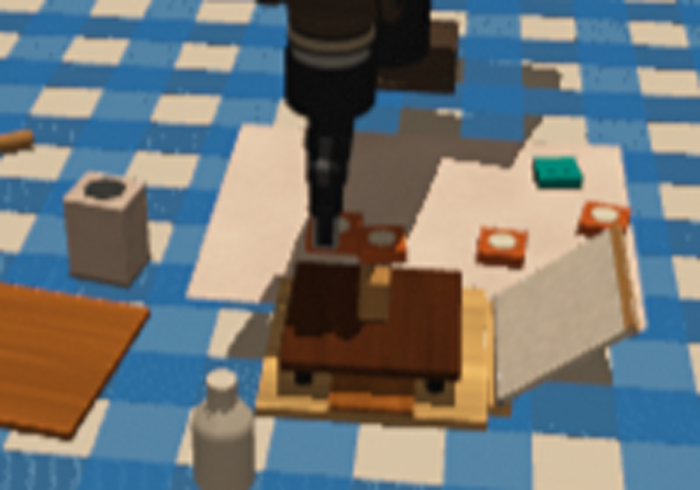

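The tile is held flat at about (330,235) in the crop, above the stand's near-right quarter. I lower and release it.

>>> carry_out --deltas '[-0.002, -0.001, 0.025, 0, 0, 0, -0.002, -0.001, 0.036, 0, 0, 0, -0.002, -0.001, 0.039, 0, 0, 0, -0.002, -0.001, 0.041, 0, 0, 0]'

```text
time: 12.92
eef_pos: [0.5599, -0.01, 0.019]
tcp_rot: [0.701, 0.713, 0.0, 0.0]
contact_force: [-0.8, -0.8, -0.0]
opening: 0.522
finger_force: 41.5
```

```bash
python3 -c "
from h import *
plan([(562.5,-8.5,53.5,91)])"
```

```text
[0.0015, 0.0027, 0.0002] [0.001, 0.0, -0.001] rows 0.0
--
```

>>> carry_out --deltas '[0.002, 0.003, 0, 0, 0, 0, 0.002, 0.003, 0.0015, 0, 0, 0, 0.002, 0.003, 0.002, 0, 0, 0]'

```text
time: 13.3
eef_pos: [0.5636, -0.0076, 0.0177]
tcp_rot: [0.701, 0.713, 0.0, 0.001]
contact_force: [-0.8, -0.2, 6.3]
opening: 0.524
finger_force: 42.2
```

>>> carry_out --deltas '[0, 0, 0, 0, 0, 0, 0, 0, 0, 0, 0, 0, 0, 0, 0, 0, 0, 0]' --grip 78

```text
time: 13.68
eef_pos: [0.5625, -0.0075, 0.0163]
tcp_rot: [0.701, 0.713, -0.0, -0.0]
contact_force: [-1.0, 0.4, -0.1]
opening: 0.776
finger_force: 0.0
```

>>> carry_out --deltas '[0, 0, -0.05, 0, 0, 0, 0, 0, -0.09, 0, 0, 0, 0, -0.06, -0.09, 0, 0, 0, 0.03, -0.12, -0.08, 0, 0, 0, 0.04, -0.12, -0.06, 0, 0, 0]'

```text
time: 14.3
eef_pos: [0.4385, 0.0314, 0.0758]
tcp_rot: [0.701, 0.713, -0.0, -0.0]
contact_force: [0.9, -0.0, 0.3]
opening: 0.784
finger_force: 0.0
```

```bash
python3 -c "
from h import *
plan([(440.5,31.8,40,99)],[(440.5,31.8,4,99)])
"
```

```text
[0.0003, 0.002, 0.0705] [-0.0, -0.0, -0.14] rows 1.1
--
[0.0, -0.0, 0.036] [0.0, 0.0, 0.0] rows 0.6
--
```

>>> carry_out --deltas '[0.001, 0.004, 0.03, 0, 0, -0.14, 0.001, 0.004, 0.08, 0, 0, -0.14, 0.001, 0.004, 0.103, 0, 0, -0.14, 0.001, 0.004, 0.103, 0, 0, -0.14]'

```text
time: 14.8
eef_pos: [0.4438, 0.0318, -0.0283]
tcp_rot: [0.65, 0.76, -0.001, -0.002]
contact_force: [0.4, -0.4, -0.1]
opening: 0.778
finger_force: 0.0
```

>>> carry_out --deltas '[0, 0, 0, 0, 0, 0, 0, 0, 0, 0, 0, 0, 0, 0, 0, 0, 0, 0, 0, 0, 0, 0, 0, 0]' --grip 0

```text
time: 15.3
eef_pos: [0.4477, 0.0312, -0.0249]
tcp_rot: [0.649, 0.76, 0.001, 0.001]
contact_force: [0.1, -1.2, 6.0]
opening: 0.513
finger_force: 41.5
```

```bash
python3 -c "
from h import *
p,d=snap('top');scan(p,d)
W=cloud('top',d);x,y,z=W[...,0],W[...,1],W[...,2]
print('tile on plate',rect(W,(z>.054)&(z<.07)&(abs(x-.607)<.085)&(abs(y-.0375)<.085),50))
s=ctrl.get_state();z=s['eef_pos'][2]*1000+34.7;x,y=s['eef_pos'][:2]*1000;print(x,y,z)
plan([(x,y,z+90,99),(652,-8,z+90,91)])"
```

```text
plate [([606.7, 37.5], [150.0, 147.9], 0.6, 46.1, 2760)]
tilt [-0.0005 -0.0018  0.046 ]
post [([606.9, 36.2], [27.0, 25.7], 0.9, 85.0, 114)]
cast [([502.1, -221.0], [60.1, 54.1], 78.4, 88.1, 514)]
tile on plate [([564.0, -3.9], [43.5, 44.8], 0.7, 62.2, 305)]
447.73261980688994 31.18329159689017 9.777155305780667
[-0.0001, 0.0003, -0.09] [0.003, 0.001, -0.0] rows 1.4
[-0.0707, 0.1959, -0.0893] [0.003, 0.001, 0.14] rows 3.6
--
```

>>> carry_out --deltas '[0, 0, -0.06, 0, 0, 0, 0, 0, -0.095, 0, 0, 0, -0.03, 0.06, -0.095, 0, 0, 0.07, -0.05, 0.12, -0.095, 0, 0, 0.14, -0.07, 0.18, -0.095, 0, 0, 0.14]'

```text
time: 15.98
eef_pos: [0.6304, -0.009, 0.0688]
tcp_rot: [0.701, 0.713, 0.0, 0.0]
contact_force: [-0.5, 0.1, 0.1]
opening: 0.517
finger_force: 41.2
```

```bash
python3 -c "
from h import *
plan([(652,-8,76,91),(652,-8,56,91)])"
```

```text
[0.0006, 0.0216, 0.0275] [0.0, 0.0, -0.001] rows 0.6
[0.0006, 0.0216, 0.0475] [0.0, 0.0, -0.001] rows 0.8
--
```

>>> carry_out --deltas '[0.001, 0.02, 0, 0, 0, 0, 0.001, 0.021, 0.03, 0, 0, 0, 0.001, 0.021, 0.045, 0, 0, 0, 0.001, 0.021, 0.048, 0, 0, 0, 0.001, 0.021, 0.049, 0, 0, 0]'

```text
time: 16.6
eef_pos: [0.6492, -0.007, 0.0201]
tcp_rot: [0.701, 0.713, -0.0, -0.0]
contact_force: [-3.0, 0.4, 5.9]
opening: 0.515
finger_force: 46.4
```

```bash
python3 -c "
from h import *
plan([(652,-8,55,91)])"
```

```text
[-0.001, 0.0028, -0.0002] [-0.001, -0.0, -0.0] rows 0.0
--
```

Contact. Release and go to the next tile (432,148; far side measured a few mm further).

>>> carry_out --deltas '[0, 0.001, -0.001, 0, 0, 0, 0, 0.001, -0.001, 0, 0, 0, 0, 0, -0.001, 0, 0, 0]' --grip 78

```text
time: 16.98
eef_pos: [0.6499, -0.0073, 0.0206]
tcp_rot: [0.701, 0.713, 0.0, 0.0]
contact_force: [-0.5, 0.5, 0.4]
opening: 0.781
finger_force: 0.0
```

>>> carry_out --deltas '[0, 0, -0.05, 0, 0, 0, 0, 0, -0.1, 0, 0, 0, 0.04, -0.05, -0.1, 0, 0, 0, 0.08, -0.1, -0.1, 0, 0, 0, 0.12, -0.14, -0.1, 0, 0, 0]'

```text
time: 17.6
eef_pos: [0.5061, 0.1112, 0.1206]
tcp_rot: [0.701, 0.713, 0.0, 0.0]
contact_force: [0.3, 0.9, -0.1]
opening: 0.779
finger_force: 0.0
```

```bash
python3 -c "
from h import *
plan([(436,149,60,84.5),(436,149,8,84.5)])"
```

```text
[0.0389, -0.0695, 0.0952] [0.0, -0.0, 0.112] rows 2.0
[0.0389, -0.0696, 0.1472] [0.0, -0.0, 0.112] rows 2.7
--
```

>>> carry_out --deltas '[0.039, -0.069, 0.05, 0, 0, 0.112, 0.039, -0.069, 0.095, 0, 0, 0.112, 0.039, -0.069, 0.12, 0, 0, 0.112, 0.039, -0.069, 0.146, 0, 0, 0.112, 0.039, -0.069, 0.146, 0, 0, 0.112]'

```text
time: 18.23
eef_pos: [0.4359, 0.148, -0.0272]
tcp_rot: [0.74, 0.673, -0.002, -0.001]
contact_force: [-1.1, 0.1, 0.4]
opening: 0.783
finger_force: 0.0
```

>>> carry_out --deltas '[0, 0, 0, 0, 0, 0, 0, 0, 0, 0, 0, 0, 0, 0, 0, 0, 0, 0, 0, 0, 0, 0, 0, 0]' --grip 0

```text
time: 18.73
eef_pos: [0.4399, 0.1484, -0.0239]
tcp_rot: [0.74, 0.673, 0.001, 0.001]
contact_force: [0.1, 0.0, 5.4]
opening: 0.516
finger_force: 41.6
```

```bash
python3 -c "
from h import *
s=ctrl.get_state();z=s['eef_pos'][2]*1000+34.7;x,y=s['eef_pos'][:2]*1000;print(x,y,z)
plan([(x,y,z+90,84.5),(652,81,z+90,91)])"
```

```text
439.8517407461277 148.35746908836185 10.774494094992804
[0.0001, 0.0003, -0.09] [0.003, -0.001, 0.001] rows 1.4
[-0.0469, 0.2179, -0.0893] [0.003, -0.0, -0.113] rows 3.8
--
```

>>> carry_out --deltas '[0, 0, -0.06, 0, 0, 0, 0, 0, -0.095, 0, 0, 0, -0.015, 0.06, -0.095, 0, 0, -0.05, -0.03, 0.12, -0.095, 0, 0, -0.113, -0.047, 0.18, -0.095, 0, 0, -0.113]'

```text
time: 19.35
eef_pos: [0.6143, 0.0838, 0.0696]
tcp_rot: [0.7, 0.714, 0.0, 0.0]
contact_force: [1.1, 0.9, -0.2]
opening: 0.517
finger_force: 41.1
```

```bash
python3 -c "
from h import *
plan([(652,81,76,91),(652,81,57,91)])
p,d=snap('top');scan(p,d)"
```

```text
[-0.0035, 0.0376, 0.0283] [0.0, -0.0, 0.001] rows 0.8
[-0.0035, 0.0376, 0.0473] [0.0, -0.0, 0.001] rows 1.0
--
plate [([606.7, 25.1], [149.5, 123.0], 0.6, 46.6, 1495)]
tilt [ 0.0003 -0.006   0.046 ]
post [([607.1, 36.2], [26.6, 25.5], 1.3, 85.9, 113)]
cast [([502.2, -220.9], [60.5, 54.2], 78.1, 88.4, 515)]
```

>>> carry_out --deltas '[-0.003, 0.037, 0, 0, 0, 0, -0.003, 0.037, 0.03, 0, 0, 0, -0.003, 0.037, 0.044, 0, 0, 0, -0.003, 0.037, 0.048, 0, 0, 0, -0.003, 0.037, 0.049, 0, 0, 0]'

```text
time: 20.02
eef_pos: [0.6482, 0.0821, 0.0218]
tcp_rot: [0.7, 0.714, -0.002, -0.001]
contact_force: [-5.4, -0.8, 9.4]
opening: 0.514
finger_force: 45.6
```

```bash
python3 -c "
from h import *
plan([(652,81,57,91)])"
```

```text
[-0.0011, 0.0037, -0.0005] [-0.004, 0.0, 0.001] rows 0.1
--
```

>>> carry_out --deltas '[0, 0, -0.001, 0, 0, 0, 0, 0, -0.001, 0, 0, 0, 0, 0, -0.001, 0, 0, 0]' --grip 78

```text
time: 20.4
eef_pos: [0.6497, 0.0821, 0.0214]
tcp_rot: [0.701, 0.713, -0.0, -0.0]
contact_force: [-0.3, 0.2, -0.2]
opening: 0.781
finger_force: 0.0
```

>>> carry_out --deltas '[0, 0, -0.05, 0, 0, 0, 0, 0, -0.11, 0, 0, 0, 0, -0.06, -0.12, 0, 0, 0, 0.01, -0.12, -0.12, 0, 0, 0.1, 0.04, -0.17, -0.12, 0, 0, 0.2]'

```text
time: 21.02
eef_pos: [0.4774, 0.1186, 0.1415]
tcp_rot: [0.77, 0.638, 0.0, 0.0]
contact_force: [1.3, 0.6, 0.7]
opening: 0.783
finger_force: 0.0
```

```bash
python3 -c "
from h import *
plan([(374,249,60,76.4),(374,249,8.5,76.4)])
p,d=snap('top');scan(p,d)
W=cloud('top',d);x,y,z=W[...,0],W[...,1],W[...,2]
print('tile on plate',rect(W,(z>.054)&(z<.07)&(abs(x-.607)<.085)&(abs(y-.0375)<.085),50))"
```

```text
[0.1088, -0.1259, 0.1162] [0.0, -0.0, 0.05] rows 3.2
[0.1088, -0.1259, 0.1677] [0.0, -0.0, 0.05] rows 3.8
--
plate [([606.6, 37.7], [150.4, 148.3], 0.7, 46.5, 2452)]
tilt [ 0.0028 -0.0029  0.0462]
post [([607.0, 36.2], [26.6, 25.6], 1.4, 85.4, 113)]
cast [([502.3, -221.2], [60.4, 54.6], 77.7, 88.3, 512)]
tile on plate [([649.0, 80.9], [45.3, 42.9], 1.8, 62.0, 289), ([650.0, -5.3], [44.8, 45.2], 0.9, 62.1, 305), ([564.0, -3.9], [43.3, 44.8], 0.8, 62.1, 304)]
```

Three tiles are flat at 62 mm and within the plate. Next, the fourth.

>>> carry_out --deltas '[0.055, -0.06, 0.02, 0, 0, 0.05, 0.1, -0.11, 0.04, 0, 0, 0.05, 0.109, -0.126, 0.08, 0, 0, 0.05, 0.109, -0.126, 0.116, 0, 0, 0.05, 0.109, -0.126, 0.116, 0, 0, 0.05]'

```text
time: 21.7
eef_pos: [0.3717, 0.2482, 0.0227]
tcp_rot: [0.784, 0.621, -0.004, -0.001]
contact_force: [-0.7, -0.4, 0.5]
opening: 0.781
finger_force: 0.0
```

```bash
python3 -c "
from h import *
plan([(374,249,8.5,76.4)]);print(ctrl.get_state()['qpos'])"
```

```text
[0.0015, 0.0024, 0.0489] [-0.006, 0.004, 0.007] rows 0.8
--
[ 3.61208153e-01  1.29631797e-02  2.23887331e+00 -7.60930456e-05
  8.97347594e-01  5.91767216e-01]
```

>>> carry_out --deltas '[0.001, 0.002, 0.03, 0, 0, 0, 0.001, 0.002, 0.048, 0, 0, 0, 0.001, 0.002, 0.048, 0, 0, 0]'

```text
time: 22.08
eef_pos: [0.3779, 0.2491, -0.0219]
tcp_rot: [0.785, 0.62, -0.0, -0.0]
contact_force: [0.4, -0.9, 0.6]
opening: 0.775
finger_force: 0.0
```

>>> carry_out --deltas '[0, 0, 0, 0, 0, 0, 0, 0, 0, 0, 0, 0, 0, 0, 0, 0, 0, 0, 0, 0, 0, 0, 0, 0]' --grip 0

```text
time: 22.58
eef_pos: [0.38, 0.251, -0.0187]
tcp_rot: [0.784, 0.62, 0.003, 0.0]
contact_force: [-3.4, 0.7, 12.3]
opening: -0.001
finger_force: 6.4
```

>>> carry_out --deltas '[0, 0, -0.05, 0, 0, 0, 0, 0, -0.1, 0, 0, 0, 0, 0, -0.12, 0, 0, 0]'

```text
time: 22.95
eef_pos: [0.3799, 0.2505, 0.1026]
tcp_rot: [0.784, 0.621, 0.004, 0.001]
contact_force: [-0.5, -0.7, 0.0]
opening: 0.002
finger_force: 0.0
```

```bash
python3 -c "
from h import *
plan([(562.5,82,100,91)],[(562.5,82,57,91)])"
```

```text
[-0.1221, 0.2162, 0.0383] [0.008, -0.004, -0.249] rows 4.0
--
[-0.0, -0.0, 0.043] [0.0, 0.0, 0.0] rows 0.7
--
```

>>> carry_out --deltas '[-0.08, 0.1, -0.03, 0, 0, 0, -0.08, 0.1, -0.03, 0, 0, 0, -0.08, 0.1, -0.03, 0, 0, 0]' --grip 78

```text
time: 23.32
eef_pos: [0.4597, 0.1463, 0.1308]
tcp_rot: [0.786, 0.619, 0.003, 0.002]
contact_force: [-1.1, 0.7, -0.4]
opening: 0.634
finger_force: 0.0
```

```bash
python3 -c "
from h import *
p,d=snap('top','t5');W=cloud('top',d);x,y,z=W[...,0],W[...,1],W[...,2]
print(rect(W,(z>.009)&(z<.03)&(x>.32)&(x<.48)&(y>.15)&(y<.32)))
hsv=cv2.cvtColor(p,cv2.COLOR_RGB2HSV);H,S,V=[hsv[...,i].astype(int) for i in range(3)]
t=((H<15)|(H>170))&(S>110)&(V>40)&(z<.03)&(x>.3)&(x<.48)&(y>.1)&(y<.32)
print(rect(W,t))
print(R.from_quat(ctrl.get_state()['tcp_rot']).as_matrix().round(3))
plan([(374,249,50,76.4),(374,249,4,76.4)])"
```

```text
[([394.8, 254.7], [8.1, 26.4], 0.3, 15.4, 27)]
[([393.5, 254.7], [5.4, 21.3], 1.1, 15.6, 17)]
[[ 0.233  0.972  0.004]
 [ 0.972 -0.233  0.   ]
 [ 0.001  0.004 -1.   ]]
[0.0793, -0.1063, 0.1141] [0.004, -0.001, 0.002] rows 2.8
[0.0792, -0.1065, 0.1601] [0.004, -0.001, 0.002] rows 3.3
--
```

Still occluded by the arm; I move it aside and look again.

>>> carry_out --deltas '[-0.16, 0, -0.03, 0, 0, 0, -0.16, 0, -0.03, 0, 0, 0, -0.16, 0, -0.03, 0, 0, 0, -0.16, 0, -0.03, 0, 0, 0]'

```text
time: 23.88
eef_pos: [0.4188, -0.0077, 0.1581]
tcp_rot: [0.785, 0.619, 0.0, 0.0]
contact_force: [-0.3, -0.1, -0.5]
opening: 0.778
finger_force: 0.0
```

```bash
python3 -c "
from h import *
p,d=snap('top','t6');W=cloud('top',d);x,y,z=W[...,0],W[...,1],W[...,2]
print(rect(W,(z>.009)&(z<.03)&(x>.3)&(x<.48)&(y>.15)&(y<.32)))
hsv=cv2.cvtColor(p,cv2.COLOR_RGB2HSV);H,S,V=[hsv[...,i].astype(int) for i in range(3)]
reg=(z<.03)&(x>.3)&(x<.48)&(y>.1)&(y<.32)
t=(((H<15)|(H>170))&(S>110)&(V>40)&reg).astype(np.uint8)
t=cv2.morphologyEx(t,cv2.MORPH_CLOSE,np.ones((11,11)))>0
print(rect(W,t))
plan([(374,249,50,76.4),(374,249,4,76.4)])"
```

```text
[([372.7, 248.3], [46.9, 46.4], 77.1, 15.8, 310), ([303.3, 205.4], [3.3, 37.5], 0.6, 15.5, 22)]
[([372.4, 248.3], [44.8, 43.7], 76.6, 15.9, 274)]
[0.2383, -0.1028, 0.1425] [0.0, -0.001, 0.004] rows 4.7
[0.2382, -0.1028, 0.1885] [0.0, -0.001, 0.004] rows 5.1
--
```

>>> carry_out --deltas '[0.06, -0.02, 0.02, 0, 0, 0.004, 0.12, -0.05, 0.04, 0, 0, 0.004, 0.175, -0.08, 0.06, 0, 0, 0.004, 0.22, -0.103, 0.1, 0, 0, 0.004, 0.237, -0.103, 0.14, 0, 0, 0.004]'

```text
time: 24.55
eef_pos: [0.3724, 0.2515, 0.0173]
tcp_rot: [0.784, 0.621, 0.002, 0.0]
contact_force: [0.9, -1.4, 0.5]
opening: 0.778
finger_force: 0.0
```

```bash
python3 -c "
from h import *
plan([(372.7,248.3,4.5,77)])"
```

```text
[-0.0032, 0.001, 0.0475] [0.002, -0.002, -0.004] rows 0.8
--
```

>>> carry_out --deltas '[-0.003, 0, 0.03, 0, 0, 0, -0.003, 0, 0.047, 0, 0, 0, -0.003, 0, 0.047, 0, 0, 0]'

```text
time: 24.92
eef_pos: [0.3699, 0.2451, -0.0313]
tcp_rot: [0.785, 0.62, -0.002, -0.001]
contact_force: [-1.0, 0.1, 0.4]
opening: 0.78
finger_force: 0.0
```

```bash
python3 -c "
from h import *
plan([(372.7,248.3,4.5,77)])"
```

```text
[0.0038, 0.002, -0.0012] [-0.005, 0.003, -0.006] rows 0.1
--
```

>>> carry_out --deltas '[0.003, 0.002, -0.001, 0, 0, 0, 0.003, 0.002, -0.001, 0, 0, 0, 0.003, 0.002, -0.001, 0, 0, 0, 0.003, 0.002, -0.001, 0, 0, 0, 0.003, 0.002, -0.001, 0, 0, 0]' --grip 0

```text
time: 25.55
eef_pos: [0.3768, 0.2475, -0.0272]
tcp_rot: [0.786, 0.619, 0.001, 0.0]
contact_force: [-1.4, 2.3, 7.0]
opening: 0.525
finger_force: 41.5
```

>>> carry_out --deltas '[0, 0, -0.04, 0, 0, 0, 0, 0, -0.09, 0, 0, 0, 0, 0, -0.11, 0, 0, 0]'

```text
time: 25.92
eef_pos: [0.377, 0.2469, 0.0843]
tcp_rot: [0.785, 0.619, 0.002, 0.001]
contact_force: [-0.1, 0.1, -1.0]
opening: 0.524
finger_force: 41.4
```

```bash
python3 -c "
from h import *
plan([(562.5,80,95,91)],[(562.5,80,57,91)])"
```

```text
[-0.1189, 0.2193, 0.0246] [0.004, -0.001, -0.254] rows 4.0
--
[-0.0, -0.0, 0.038] [0.0, 0.0, 0.0] rows 0.6
--
```

>>> carry_out --deltas '[-0.04, 0.06, 0, 0, 0, -0.06, -0.08, 0.11, 0, 0, 0, -0.13, -0.1, 0.165, 0, 0, 0, -0.2, -0.119, 0.215, 0.01, 0, 0, -0.254, -0.119, 0.218, 0.03, 0, 0, -0.254]'

```text
time: 26.55
eef_pos: [0.5634, 0.077, 0.0521]
tcp_rot: [0.702, 0.712, 0.001, 0.002]
contact_force: [-0.5, 1.2, -0.9]
opening: 0.522
finger_force: 41.4
```

```bash
python3 -c "
from h import *
plan([(562.5,80,53.7,91)])"
```

```text
[0.0031, -0.001, 0.0331] [0.004, 0.001, -0.004] rows 0.5
--
```

>>> carry_out --deltas '[0.003, -0.001, 0.015, 0, 0, 0, 0.003, -0.001, 0.028, 0, 0, 0, 0.003, -0.001, 0.032, 0, 0, 0, 0.003, -0.001, 0.034, 0, 0, 0, 0.003, -0.001, 0.034, 0, 0, 0]'

```text
time: 27.18
eef_pos: [0.5581, 0.0841, 0.0187]
tcp_rot: [0.7, 0.714, -0.0, -0.0]
contact_force: [-2.5, 0.5, 5.6]
opening: 0.522
finger_force: 42.0
```

>>> carry_out --deltas '[0, 0, 0, 0, 0, 0, 0, 0, 0, 0, 0, 0, 0, 0, 0, 0, 0, 0]' --grip 78

```text
time: 27.55
eef_pos: [0.5586, 0.0831, 0.0174]
tcp_rot: [0.701, 0.713, 0.0, 0.0]
contact_force: [-0.2, -0.3, -0.6]
opening: 0.777
finger_force: 0.0
```

>>> carry_out --deltas '[0, 0, -0.05, 0, 0, 0, 0, 0, -0.11, 0, 0, 0, -0.06, 0, -0.13, 0, 0, 0, -0.12, 0, -0.13, 0, 0, 0, -0.18, 0, -0.13, 0, 0, 0]'

```text
time: 28.18
eef_pos: [0.5621, -0.0986, 0.1483]
tcp_rot: [0.7, 0.714, 0.0, 0.001]
contact_force: [0.6, 0.7, -0.0]
opening: 0.779
finger_force: 0.0
```

```bash
python3 -c "
from h import *
p,d=snap('top');scan(p,d)
W=cloud('top',d);x,y,z=W[...,0],W[...,1],W[...,2]
print('tile on plate',rect(W,(z>.054)&(z<.07)&(abs(x-.607)<.085)&(abs(y-.0375)<.085),50))
plan([(430,-206,140,81)])"
```

```text
plate [([606.6, 37.5], [150.0, 147.9], 0.6, 46.8, 1975)]
tilt [-0.0025 -0.0037  0.0461]
post [([607.0, 36.2], [27.2, 25.7], 1.8, 85.2, 114)]
cast [([468.2, -258.5], [53.8, 61.3], 3.4, 88.3, 523)]
tile on plate [([649.0, 81.1], [45.2, 43.3], 1.0, 62.2, 288), ([649.5, -5.4], [45.0, 45.3], 1.1, 62.0, 305), ([563.9, 4.3], [29.0, 43.2], 89.6, 62.4, 157), ([559.1, 85.4], [46.0, 45.6], 1.6, 62.0, 319)]
[-0.0982, -0.1336, 0.0432] [0.002, 0.006, 0.171] rows 2.7
--
```

All four tiles lie flat on the plate. The casting has been knocked to (468,-258), yaw about 3.4°. I'll grip it by its side faces, slide it square against the board's edge, then tip it.

```bash
python3 -c "
from h import *
plan([(468.2,-258.5,150,3.4)],[(468.2,-258.5,40,3.4)])"
```

```text
[-0.1513, -0.0961, 0.0336] [0.006, 0.003, 1.525] rows 8.2
--
[0.0, -0.0, 0.11] [0.0, 0.0, 0.0] rows 1.8
--
```

>>> carry_out --deltas '[-0.05, -0.03, 0.01, 0, 0, 0.18, -0.1, -0.06, 0.02, 0, 0, 0.36, -0.151, -0.096, 0.03, 0, 0, 0.54, -0.151, -0.096, 0.03, 0, 0, 0.72, -0.151, -0.096, 0.03, 0, 0, 0.9]' --grip 100

```text
time: 28.85
eef_pos: [0.4678, -0.2504, 0.1171]
tcp_rot: [0.943, 0.334, -0.0, -0.0]
contact_force: [0.3, -0.6, 0.8]
opening: 1.003
finger_force: 0.0
```

>>> carry_out --deltas '[0, 0, 0, 0, 0, 0.18, 0, 0, 0, 0, 0, 0.36, 0, 0, 0, 0, 0, 0.54, 0, 0, 0, 0, 0, 0.626, 0, 0, 0, 0, 0, 0.626]'

```text
time: 29.48
eef_pos: [0.4686, -0.2494, 0.1173]
tcp_rot: [0.999, 0.032, -0.0, -0.0]
contact_force: [0.3, 0.1, -0.6]
opening: 1.001
finger_force: 0.0
```

```bash
python3 -c "
from h import *
plan([(468.2,-258.5,40,3.4)]);snap('scene','s5')
cv2.imwrite('pics/c5.png',cv2.resize(cv2.imread('pics/s5.png')[120:260,150:350],None,fx=3.5,fy=3.5,interpolation=2))"
```

```text
[-0.0009, 0.0091, 0.112] [-0.0, 0.0, 0.004] rows 1.8
--
```

View pics/c5.png

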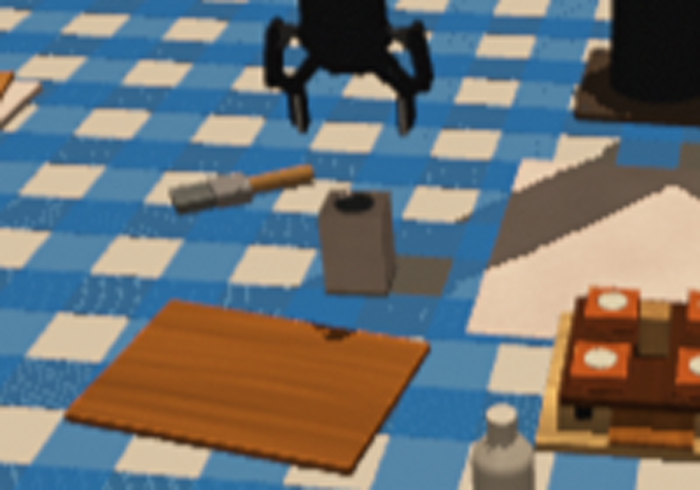

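The open fingers at (300,115) and (405,115) straddle the casting at (355,240) in the crop. A small y correction, then down.

>>> carry_out --deltas '[-0.001, 0.009, 0, 0, 0, 0, -0.001, 0.009, 0.02, 0, 0, 0, -0.001, 0.009, 0.06, 0, 0, 0, -0.001, 0.009, 0.1, 0, 0, 0, -0.001, 0.009, 0.11, 0, 0, 0]'

```text
time: 30.15
eef_pos: [0.4662, -0.2575, 0.0047]
tcp_rot: [1.0, 0.031, -0.002, -0.002]
contact_force: [-0.8, -0.4, 0.9]
opening: 1.001
finger_force: 0.0
```

>>> carry_out --deltas '[0, 0, 0, 0, 0, 0, 0, 0, 0, 0, 0, 0, 0, 0, 0, 0, 0, 0]' --grip 0 --grip_force 50

```text
time: 30.52
eef_pos: [0.4693, -0.2595, 0.0092]
tcp_rot: [1.0, 0.031, 0.001, 0.001]
contact_force: [0.2, -0.5, 1.3]
opening: 0.695
finger_force: 56.3
```

```bash
python3 -c "
from h import *
s=ctrl.get_state();z=s['eef_pos'][2]*1000+34.7
plan([(525,-268,z,-8.9),(530,-268.5,z,-8.9)])"
```

```text
[0.055, 0.012, 0.0002] [0.002, -0.003, 0.218] rows 1.2
[0.06, 0.0128, 0.0002] [0.002, -0.003, 0.218] rows 1.2
--
```

>>> carry_out --deltas '[0.012, 0.003, -0.001, 0, 0, 0.05, 0.024, 0.006, -0.001, 0, 0, 0.1, 0.036, 0.009, -0.001, 0, 0, 0.16, 0.048, 0.012, -0.001, 0, 0, 0.218, 0.05, 0.012, -0.001, 0, 0, 0.218]'

```text
time: 31.15
eef_pos: [0.5195, -0.2681, 0.0092]
tcp_rot: [0.997, -0.077, 0.001, 0.001]
contact_force: [-1.8, -1.7, 0.1]
opening: 0.696
finger_force: 56.4
```

>>> carry_out --deltas '[0.002, 0, 0, 0, 0, 0, 0.003, 0, 0, 0, 0, 0, 0.005, 0, 0, 0, 0, 0, 0.006, 0, 0, 0, 0, 0, 0.006, 0, 0, 0, 0, 0]'

```text
time: 31.78
eef_pos: [0.5245, -0.2686, 0.0092]
tcp_rot: [0.997, -0.077, -0.0, 0.0]
contact_force: [-4.8, -0.1, 6.4]
opening: 0.696
finger_force: 56.9
```

>>> carry_out --deltas '[0.001, 0, 0, 0, 0, 0, 0.003, 0, 0, 0, 0, 0, 0.004, 0, 0, 0, 0, 0]'

```text
time: 32.15
eef_pos: [0.5284, -0.2692, 0.0092]
tcp_rot: [0.997, -0.077, -0.0, 0.0]
contact_force: [-6.7, 0.0, 8.1]
opening: 0.696
finger_force: 57.0
```

>>> carry_out --deltas '[0.001, 0, 0, 0, 0, 0, 0.002, 0, 0, 0, 0, 0, 0.002, 0, 0, 0, 0, 0]'

```text
time: 32.52
eef_pos: [0.5305, -0.2695, 0.0092]
tcp_rot: [0.997, -0.077, -0.0, 0.0]
contact_force: [-6.0, 0.1, 5.9]
opening: 0.695
finger_force: 57.1
```

>>> carry_out --deltas '[0, 0, 0, 0, 0, 0, 0, 0, 0, 0, 0, 0, 0, 0, 0, 0, 0, 0]' --grip 100

```text
time: 32.9
eef_pos: [0.5309, -0.2692, 0.0083]
tcp_rot: [0.997, -0.078, 0.0, -0.0]
contact_force: [-0.0, -0.8, -0.3]
opening: 1.0
finger_force: 0.0
```

>>> carry_out --deltas '[0, 0, -0.06, 0, 0, 0, 0, 0, -0.1, 0, 0, 0, -0.03, 0, -0.12, 0, 0, 0, -0.09, 0, -0.12, 0, 0, 0, -0.09, 0, -0.12, 0, 0, 0]' --grip 100

```text
time: 33.52
eef_pos: [0.4379, -0.2531, 0.1265]
tcp_rot: [0.997, -0.078, -0.002, -0.001]
contact_force: [0.8, 0.6, 0.2]
opening: 1.004
finger_force: 0.0
```

```bash
python3 -c "
from h import *
p,d=snap('top');scan(p,d)
plan([(455,-256,75,-8.9)])"
```

```text
plate [([606.6, 37.5], [150.5, 148.0], 0.6, 46.9, 2261)]
tilt [-0.0004 -0.0007  0.0463]
post [([607.1, 36.2], [26.5, 25.7], 1.8, 85.6, 113)]
cast [([529.4, -270.2], [59.8, 54.1], 79.9, 88.4, 501)]
[0.0147, -0.0008, 0.0876] [-0.001, 0.0, -0.001] rows 1.4
--
```

The casting is square against the edge. I close the fingers behind it and push it high.

>>> carry_out --deltas '[0, 0.003, 0.04, 0, 0, 0, 0, 0.003, 0.08, 0, 0, 0, 0.02, 0.003, 0.089, 0, 0, 0, 0.035, 0.003, 0.089, 0, 0, 0, 0.046, 0.003, 0.089, 0, 0, 0]' --grip 0

```text
time: 34.2
eef_pos: [0.4891, -0.2665, 0.0406]
tcp_rot: [0.997, -0.077, 0.001, 0.001]
contact_force: [-0.3, 0.3, 0.1]
opening: 0.001
finger_force: 0.0
```

>>> carry_out --deltas '[0.006, 0, 0, 0, 0, 0, 0.012, 0, 0, 0, 0, 0, 0.018, 0, 0, 0, 0, 0, 0.024, 0, -0.001, 0, 0, 0, 0.03, 0, -0.003, 0, 0, 0]'

```text
time: 34.83
eef_pos: [0.5173, -0.2705, 0.0433]
tcp_rot: [0.997, -0.078, 0.001, 0.0]
contact_force: [-2.6, -0.3, 4.6]
opening: -0.001
finger_force: 2.2
```

```bash
python3 -c "
from h import *
print(ctrl.get_state()['opening']);p,d=snap('scene','s6')
cv2.imwrite('pics/c6.png',cv2.resize(cv2.imread('pics/s6.png')[120:260,150:350],None,fx=3.5,fy=3.5,interpolation=2))"
```

```text
-0.0014430920828603097
```

View pics/c6.png

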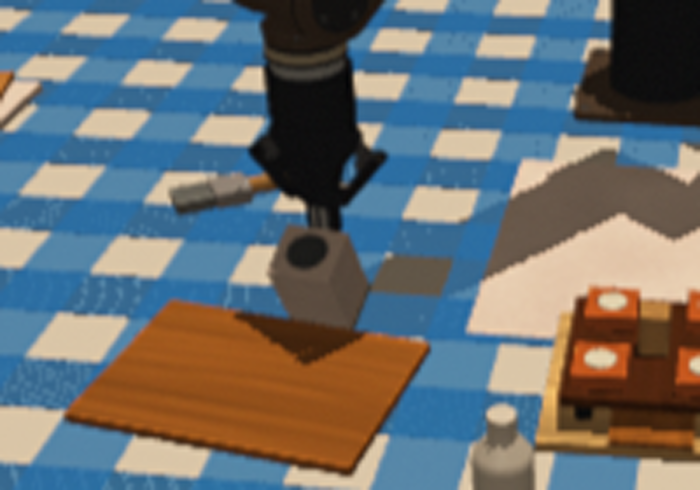

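The casting at (315,270) is tilting forward on the board's edge, with the fingers behind its top. I keep pushing.

>>> carry_out --deltas '[0.006, 0, -0.002, 0, 0, 0, 0.012, 0, -0.004, 0, 0, 0, 0.018, 0, -0.006, 0, 0, 0, 0.024, 0, -0.008, 0, 0, 0, 0.03, 0, -0.01, 0, 0, 0]'

```text
time: 35.5
eef_pos: [0.5465, -0.2747, 0.0525]
tcp_rot: [0.997, -0.078, 0.0, -0.0]
contact_force: [0.5, -0.2, -0.7]
opening: 0.001
finger_force: 0.0
```

>>> carry_out --deltas '[0.005, 0, -0.001, 0, 0, 0, 0.01, 0, -0.002, 0, 0, 0, 0.01, 0, -0.002, 0, 0, 0, -0.03, 0, -0.04, 0, 0, 0, -0.08, 0, -0.08, 0, 0, 0]'

```text
time: 36.12
eef_pos: [0.467, -0.2622, 0.1313]
tcp_rot: [0.997, -0.077, -0.001, -0.001]
contact_force: [-0.5, -0.9, 1.8]
opening: -0.001
finger_force: 0.0
```

```bash
python3 -c "
from h import *
p,d=snap('scene','s7');snap('top','t7')
cv2.imwrite('pics/c7.png',np.hstack([cv2.resize(cv2.imread('pics/s7.png')[120:260,150:350],(400,280),interpolation=2),cv2.resize(cv2.imread('pics/t7.png')[110:250,330:530],(400,280),interpolation=2)]))
p,d=snap('top');scan(p,d);W=cloud('top',d);x,y,z=W[...,0],W[...,1],W[...,2]
print(rect(W,(z>.045)&(z<.08)&(x>.5)&(x<.78)&(y>-.45)&(y<-.16)))"
```

```text
plate [([606.8, 37.6], [150.2, 148.1], 0.7, 47.0, 2307)]
tilt [-0.0016 -0.0023  0.0462]
post [([607.1, 36.3], [26.9, 25.7], 1.0, 85.6, 112)]
cast []
[([576.6, -278.0], [60.8, 89.0], 81.1, 64.1, 821)]
```

View pics/c7.png

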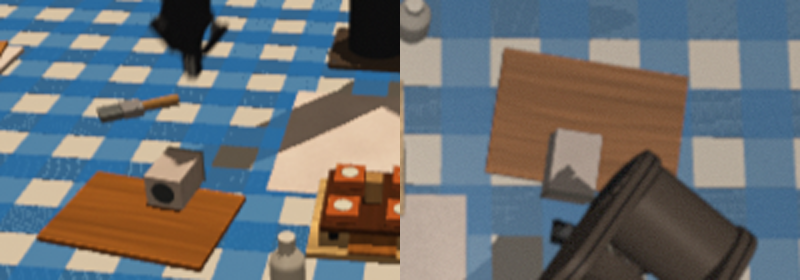

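The casting lies level on the board: its top is at 64 mm (10 + 54) and the disc faces the far side, at (162,192) left and (575,160) right in the crops. Now the screen: I go round outside it with the fingers closed.

```bash
python3 -c "
from h import *
plan([(530,20,210,45)],[(603,308,200,91.2)],[(603,308,67,91.2)])"
```

```text
[0.0171, -0.2894, -0.0417] [0.005, -0.003, -0.942] rows 5.0
--
[0.2553, -0.152, 0.01] [-0.0, 0.0, -0.806] rows 4.8
--
[0.0, -0.0, 0.133] [0.0, 0.0, 0.0] rows 2.1
--
```

>>> carry_out --deltas '[0, -0.05, -0.04, 0, 0, -0.18, 0.005, -0.11, -0.042, 0, 0, -0.37, 0.01, -0.17, -0.042, 0, 0, -0.56, 0.015, -0.23, -0.042, 0, 0, -0.75, 0.017, -0.289, -0.042, 0, 0, -0.93]'

```text
time: 36.9
eef_pos: [0.53, 0.0226, 0.1722]
tcp_rot: [0.925, 0.381, -0.001, -0.0]
contact_force: [0.3, 0.5, -0.2]
opening: 0.0
finger_force: 0.0
```

```bash
python3 -c "
from h import *
plan([(603,308,205,91.2)])"
```

```text
[0.2528, -0.1513, 0.0019] [-0.001, 0.0, -0.811] rows 4.7
--
```

>>> carry_out --deltas '[0.05, -0.03, 0, 0, 0, -0.17, 0.1, -0.06, 0, 0, 0, -0.34, 0.155, -0.09, 0, 0, 0, -0.51, 0.205, -0.122, 0, 0, 0, -0.68, 0.253, -0.151, 0.002, 0, 0, -0.811]'

```text
time: 37.52
eef_pos: [0.605, 0.3079, 0.1695]
tcp_rot: [0.7, 0.714, -0.001, -0.0]
contact_force: [0.4, -0.0, 0.1]
opening: 0.004
finger_force: 0.0
```

```bash
python3 -c "
from h import *
plan([(603,300,69,91.2)])
p,d=snap('scene');W=cloud('scene',d);x,y,z=W[...,0],W[...,1],W[...,2]
k=(p.min(2)>90)&(p.max(2)-p.min(2)<45)&(abs(x-.605)<.05)&(y>.13)&(y<.28)&(z>.03)&(z<.12)
c=np.polyfit(y[k],z[k],1);print(k.sum(),c,np.degrees(np.arctan(c[0])),z[k].max(),y[k].max())"
```

```text
[-0.0078, -0.0019, 0.1352] [-0.002, 0.0, -0.001] rows 2.2
--
78 [ 0.81401709 -0.09472697] 39.14617832309173 0.09729399654564619 0.23608170964545144
```

>>> carry_out --deltas '[0, -0.002, 0.05, 0, 0, 0, 0, -0.002, 0.1, 0, 0, 0, -0.004, -0.002, 0.135, 0, 0, 0, -0.008, -0.002, 0.135, 0, 0, 0]'

```text
time: 38.08
eef_pos: [0.5992, 0.2963, 0.0304]
tcp_rot: [0.702, 0.712, -0.005, -0.003]
contact_force: [0.2, -0.3, 0.3]
opening: -0.003
finger_force: 0.0
```

>>> carry_out --deltas '[-0.02, 0, 0, 0, 0, 0, -0.036, 0, 0, 0, 0, 0, -0.044, 0, -0.004, 0, 0, 0, -0.052, 0, -0.01, 0, 0, 0, -0.06, 0, -0.015, 0, 0, 0]'

```text
time: 38.7
eef_pos: [0.6063, 0.2413, 0.0577]
tcp_rot: [0.703, 0.712, 0.006, -0.001]
contact_force: [-2.8, 11.6, 8.7]
opening: 0.001
finger_force: 5.4
```

```bash
cat >> h.py <<'E'
def screen():
    for c in('scene','top'):
        p,d=snap(c);W=cloud(c,d);x,y,z=W[...,0],W[...,1],W[...,2]
        k=(p.min(2)>60)&(p.max(2)-p.min(2)<50)&(abs(x-.605)<.072)&(y>.12)&(y<.28)&(z>.03)&(z<.16)
        if k.sum()<10: print(c,k.sum());continue
        A=np.c_[y[k],z[k]];m=A.mean(0);v=np.linalg.svd(A-m)[2][0];v*=np.sign(v[1]);print(c,k.sum(),'ang',np.degrees(np.arctan2(v[1],v[0])).round(1),'mean',m.round(4),'max',A.max(0).round(3),'min',A.min(0).round(3))
E
python3 -c "
from h import *
plan([(603,224.5,97,91.2)]);screen()"
```

```text
[-0.0167, -0.0035, -0.0048] [0.008, -0.01, -0.008] rows 0.3
--
scene 843 ang 51.7 mean [0.1853 0.0739] max [0.25 0.16] min [0.147 0.03 ]
top 1838 ang 51.8 mean [0.187 0.077] max [0.229 0.137] min [0.146 0.03 ]
```

>>> carry_out --deltas '[-0.008, 0, -0.006, 0, 0, 0, -0.016, 0, -0.012, 0, 0, 0, -0.024, 0, -0.016, 0, 0, 0, -0.032, 0, -0.02, 0, 0, 0, -0.04, 0, -0.023, 0, 0, 0]'

```text
time: 39.42
eef_pos: [0.6058, 0.1969, 0.0769]
tcp_rot: [0.702, 0.712, 0.002, 0.001]
contact_force: [1.0, 2.8, 2.7]
opening: -0.001
finger_force: 1.7
```

>>> carry_out --deltas '[-0.007, 0, -0.003, 0, 0, 0, -0.014, 0, -0.006, 0, 0, 0, -0.02, 0, -0.008, 0, 0, 0, -0.024, 0, -0.009, 0, 0, 0]'

```text
time: 39.92
eef_pos: [0.6036, 0.1725, 0.0824]
tcp_rot: [0.702, 0.712, -0.001, -0.001]
contact_force: [0.1, 1.2, -2.2]
opening: 0.004
finger_force: 1.1
```

```bash
python3 -c "
from h import *
plan([(603,160,116,91.2)]);screen()"
```

```text
[-0.0125, -0.0008, 0.0011] [-0.003, 0.0, -0.006] rows 0.2
--
scene 259 ang 83.3 mean [0.1492 0.0852] max [0.182 0.146] min [0.141 0.03 ]
top 611 ang 85.3 mean [0.1467 0.0866] max [0.153 0.147] min [0.141 0.03 ]
```

>>> carry_out --deltas '[-0.004, 0, 0, 0, 0, 0, -0.008, 0, 0, 0, 0, 0, -0.01, 0, 0, 0, 0, 0, -0.01, 0, 0, 0, 0, 0]'

```text
time: 40.52
eef_pos: [0.6049, 0.1629, 0.0836]
tcp_rot: [0.702, 0.712, -0.0, 0.0]
contact_force: [-0.7, 1.1, -0.6]
opening: -0.002
finger_force: 0.6
```

```bash
python3 -c "
from h import *
plan([(603,160,116,91.2)]);screen()"
```

```text
[-0.0028, -0.002, 0.0023] [0.0, 0.0, -0.006] rows 0.1
--
scene 170 ang 85.9 mean [0.1458 0.0938] max [0.172 0.15 ] min [0.14  0.036]
top 407 ang 89.6 mean [0.1416 0.0862] max [0.144 0.144] min [0.139 0.03 ]
```

>>> carry_out --deltas '[-0.0015, 0, 0, 0, 0, 0, -0.0015, 0, 0, 0, 0, 0, 0.04, 0, 0, 0, 0, 0, 0.08, 0, 0, 0, 0, 0, 0.09, 0, -0.05, 0, 0, 0]'

```text
time: 41.25
eef_pos: [0.6, 0.2537, 0.1285]
tcp_rot: [0.701, 0.713, -0.005, -0.002]
contact_force: [0.4, -0.3, 0.5]
opening: -0.004
finger_force: 0.0
```

>>> carry_out --deltas '[0, 0, -0.06, 0, 0, 0, 0, 0, -0.12, 0, 0, 0, -0.05, -0.03, -0.12, 0, 0, 0, -0.05, -0.09, -0.12, 0, 0, 0, -0.05, -0.15, -0.12, 0, 0, 0]'

```text
time: 41.88
eef_pos: [0.4534, 0.1997, 0.2539]
tcp_rot: [0.702, 0.712, 0.0, 0.001]
contact_force: [-0.6, 1.1, 0.0]
opening: -0.001
finger_force: 0.0
```

```bash
python3 -c "
from h import *
screen();p,d=snap('top','t9');scan(p,d);snap('scene','s9')
W=cloud('top',d);x,y,z=W[...,0],W[...,1],W[...,2]
print('tiles',rect(W,(z>.054)&(z<.07)&(abs(x-.607)<.085)&(abs(y-.0375)<.085),50))
print('cast',rect(W,(z>.045)&(z<.08)&(x>.5)&(x<.78)&(y>-.45)&(y<-.16)))
k=(z>.05)&(z<.08)&(abs(x-.5766)<.05)&(abs(y+.278)<.05);A=np.c_[x[k],y[k],np.ones(k.sum())];print(np.linalg.lstsq(A,z[k],rcond=None)[0].round(4))
k=(abs(x-.605)<.07)&(y>.13)&(y<.15)&(z>.02)
for a in range(20,150,15):
    q=k&(z*1000>a)&(z*1000<a+15);print(a,q.sum(),np.median(y[q]).round(4) if q.any() else '')
cv2.imwrite('pics/c9.png',np.vstack([cv2.resize(cv2.imread('pics/s9.png')[130:270,200:480],(560,280),interpolation=2),cv2.resize(cv2.imread('pics/t9.png')[110:250,190:470],(560,280),interpolation=2)]))"
```

```text
scene 113 ang 88.2 mean [0.1446 0.0831] max [0.151 0.141] min [0.14  0.031]
top 629 ang 87.8 mean [0.1424 0.1088] max [0.151 0.15 ] min [0.139 0.03 ]
plate [([606.6, 37.6], [150.0, 148.1], 0.7, 46.8, 2248)]
tilt [ 0.001  -0.0027  0.0462]
post [([607.4, 36.2], [26.4, 25.6], 1.7, 85.7, 112)]
cast []
tiles [([648.9, 81.0], [44.9, 43.3], 1.0, 62.2, 288), ([649.7, -5.3], [44.7, 45.4], 0.9, 62.2, 306), ([564.2, -3.9], [43.3, 44.8], 0.8, 62.1, 304), ([559.1, 85.2], [45.6, 45.3], 1.7, 62.0, 319)]
cast [([576.3, -278.2], [61.1, 88.7], 81.0, 64.1, 831)]
[ 0.0081 -0.019   0.0539]
20 50 0.1408
35 50 0.1408
50 53 0.1409
65 50 0.141
80 54 0.1409
95 56 0.141
110 61 0.1411
125 47 0.1406
140 236 0.1443
```

View pics/c9.png

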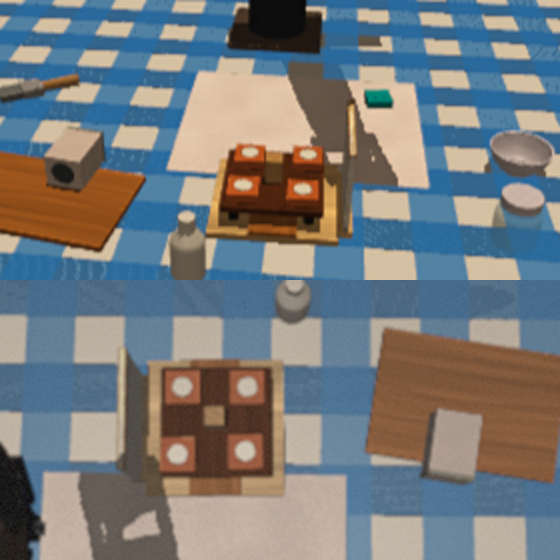

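The screen's inner face holds y = 141 mm at every height, so it is upright. All four tiles lie inside the plate, the casting is flat with its disc facing away, and the bystanders are untouched. I hand it in.

```bash
python3 -c "
from plant import ctrl
print(ctrl.sign_off())"
```

```text
the job is handed in; nothing more can be done
None
```

I handed the job in at about 42 s: the stand sits steady over the slat with all four tiles flat on its plate, the one casting present lies tipped on the turning board with its near end about 22 mm past the edge, the screen stands upright, and the bystanders are untouched.

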